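Hang the finished pendants on the drying rail

TASK

Lever the clear lid of the case wide open with the prying blade in the slit at its front, then hang every pendant carrier from the case by its hook on the open part of the drying rail and slide it along under the keeper strip, past the black mark. When all hang there, close the lid fully; the prying blade must end up lying on its mat. Leave the other things on the bench alone.

Things in the scene. Friction and masses are not known exactly. Their poses are not given: they have to be found in the camera images.
- case: Storage case, fixed open wooden box 130 (its x) x 250 (its y) x 150 high, walls 8 thick; origin under its centre, front (-x) to the robot. Inside, four slots (19 x 15, floor 6 and top 30 above the table) in a row along y at -75, -25, 25, 75, each holding at most one carrier upright. The front wall is 8 lower than the rest: a slit below the closed lid.
- lid (a joint): Hinge of the case's lid, rad: 0 shut, 1.57 upright, stop at 1.8 (leaning away from the robot). Clear flat panel 130 x 250 x 5 with a thin aluminium edge frame, front edge flush with the case's front, no handle, 120 g. Friction (0.14 N m) holds it at any angle: it must be pushed open (about 2 N at the front edge) and pushed fully shut.
- lid_hinge (a point): Middle of the lid's hinge line, on top of the case's rear wall, 150 above the table, level with the lid's underside; the hinge axis is the case's y.
- lid_edge (a point): Middle of the lid's front edge, on its underside; moves with the lid, 130 from the hinge.
- slit (a point): Centre of the pry slit at the case's front face, 146 above the table; slit 8 high, as wide as the case, open to the front and into the case; the wall there is 8 thick.
- blade: Prying blade: wooden handle 110 x 16 x 16 and, in line, a flat steel blade 90 x 18 x 3; 90 g; lies on the mat. Origin on its underside; x points along it to the tip, z up; handle from x -120 to -10, blade from -10 to 80, 7 to 10 above the underside.
- blade_grip (a point): On the blade tool's handle axis, 8 above its underside, 40 behind its origin, 120 behind the tip: where to grip.
- blade_tip (a point): Tip of the steel blade, mid thickness.
- mat: Black rubber mat, fixed, 260 (its x) x 160 (its y) x 4 thick; origin under its centre.
- rail: Drying rail, fixed: round steel bar, diameter 12, along the stand's y, axis 144 and top 150 above the table, between end plates with inner faces at y -170 (plate 150 high) and +170 (168 high). Origin on the table under the bar's middle. Its -y half is open for hooking on; the +y half lies under the keeper strip.
- keeper (a point): Middle of the underside of the keeper strip, a thin aluminium bar over the rail's +y half, from the mark to the +y end plate: at the stand's x 11 to 25 (far side of the bar), 164 to 168 above the table. A carrier's crown slides beneath it with 6 play, its grip tab passes beside it; no carrier can be hooked on or lifted off there.
- mark (a point): The mark, a narrow black band round the bar at the stand's y = 0; point on top of the bar. Past the mark means towards the stand's +y, under the keeper strip.
- carrier0: Pendant carrier, may be absent: brass hook with a steel cross at its foot, 136 high, 44 wide (x), 12 thick (y), 110 g. Origin at the middle of its underside. Grip tab 14 (x) x 10 (y) on top, 96 to 136 high; crown 88 to 96. The hook's mouth opens to +x (away from the robot); see its _hook. Starts upright in a slot of the case.
- carrier0_hook (a point): On carrier0 (all are alike): middle of the crown's underside, 88 above the carrier's origin; rests on top of the bar when hung (origin then 62 above the table). Room inside the hook 28 wide (x -14 to 14), from the crown down 36 to the return bar (44 to 52 high); back leg at x -22 to -14; nose at x 14 to 22 down to 74 high, leaving a mouth 22 high.
- carrier1: Another pendant carrier just like carrier0, may be absent.
- carrier2: Another pendant carrier just like carrier0, may be absent.
- carrier3: Another pendant carrier just like carrier0, may be absent.
- bench_block: Bystander, not part of the job: steel bench block 70x70x22. Leave it alone.
- hammer: Bystander, not part of the job: small hammer, 220 long, lying. Leave it alone.
- jar: Bystander, not part of the job: amber glass jar, 52 diameter, 60 high. Leave it alone.
- mandrel: Bystander, not part of the job: standing steel ring mandrel, 60 foot, 152 high. Leave it alone.
- dish: Bystander, not part of the job: small white bowl, 70 diameter, 25 high. Leave it alone.
- ring_gauge: Bystander, not part of the job: black and aluminium gauge, 130 long, lying. Leave it alone.
- bench_pin: Bystander, not part of the job: wooden bench pin with a dark steel cap, 135 long, 34 high, lying. Leave it alone.
Mind the look-alikes: they are no part of the job. Of the things that look like the blade, the larger one is meant.

How it is judged:
By the outcome, as a careful person would: the job done as asked, in the order asked, and still so for the second after the job is handed in, with the robot touching nothing.
Of carrier0, carrier1, carrier2, carrier3 only 2 to 3 are there at a start; the rules pass over those that are not, and their reading is None.
At some moment in a run one of blade may be knocked a few centimetres aside while the robot is not near it.
Once in a run the grip may slacken for a moment while it holds something.
It also fails if it takes over 210 s, if anything falls off the work surface, if the arm or the gripper's body presses on something with over 40 N, if the wrist force passes 120 N, or if a joint passes its speed limit or range.

ROBOT

A 6-joint arm with a two-finger parallel gripper is mounted at the origin on the work surface. World frame = base frame: x ahead of the robot, y to its left, z up, the work surface at z = 0. Lengths are in m, angles in rad, forces in N, time in s.
With the tool pointing down it reaches from about 0.35 to 0.975 m from the base axis. Payload 4.9 kg.
Tool frame: the origin (TCP) lies at the very end of the fingers, on their centre line; the grasp point (between the pads) lies 19 mm behind it (ctrl.tcp_to_grasp is the z of the grasp point in the tool frame, in m); z points along the fingers, y is the line along which they close (so a half turn about z gives the same grasp; the last joint's range is limited). The gripper opens to 85 mm and grips with 20 to 120 N. Pads are 22 mm wide; open, the fingers measure 114 mm over their backs; the gripper's body (76 mm by 85 mm) begins 54 mm behind the grasp point. The pads swing forward as they close: fully open they stand 13 mm farther back than shut.
Start: joints at [-1.315, 0.053, 1.613, -0, 1.476, -0.119], TCP at [0.229, -0.582, 0.231] pointing down, gripper open.
Joint ranges: [-3.01, 3.01], [-1.01, 2.22], [0.06, 2.58], [-1.02, 4.17], [0.09, 2.62], [-3.14, 3.14]. Speed limits (rad/s): [2.57, 2.57, 3.14, 3.14, 3.14, 3.14].

INTERFACE

Orientations are given as a rotation vector (axis times angle).
In Python, from station import ctrl, eyes, job, nets gives the robot as it stands. The module is installed in compiled form; this text tells all that it offers.
- The arm moves only by the tool jog_arm, never from a script. Its argument "commands" is one flat list of numbers, 7 for each row, row after row: the shift along the tool's x, y, z each as a share of 0.06 m, from -1 to 1, then the turn, a rotation vector about the tool's x, y, z each as a share of 0.1 rad, from -1 to 1, then the finger opening in mm, from 0 to 85.4. In form: [x, y, z, ax, ay, az, grip, x, y, z, ax, ay, az, grip, ...]. A call has 1 to 20 rows; each row shifts and turns the commanded pose from where the row before left it, along the tool's axes as they then stand; what a row does not reach is not made up. A row lasts 1/8 s, in which the tool goes at most 62.5 mm and 10.7 degrees, less where a joint would pass 70% of its speed; a pose out of reach is approached as far as the arm can. A call with a number of a shift or a turn outside -1 to 1 is refused whole. A call with a gripper value outside its range is refused whole. The fingers move at their own pace and stop on an object; "newtons" is the grip in N (left out, the last holds). Time passes only in rows, so rows that do not move let the fingers close. It gives the time, the measured TCP pose, the force, the opening and the grip force at its end, in the units of the state.
- ctrl.get_obs(): the state, without advancing time (a new reading comes with each control period).
- eyes.get_image(name): name is "scene" or "top" or "wrist"; returns a dict with "image" (480x640x3 uint8, red, green, blue), "z_map" (480x640 float32, m along the optical axis (not along the pixel's ray), 0 where there is no reading), "K" (3x3 intrinsics, pixels), "cam_to_world" (4x4, takes a point from camera to world coordinates). Camera axes: x right, y up, looking along -z (the intrinsics and any distortion apply to the point x, -y, -z); pixel columns grow to the right and rows downward; lengths in m; the calibration is good to about 2 mm. The wrist camera is an equidistant fisheye: a pixel r from the principal point sees the ray r / f radians off the axis. A picture is of the moment at which its call begins.
- job.finish_job(): hands the job in; it is judged then, once.
Trained networks look in the newest picture that a camera, given by its name, has taken for a name from the list of things; names that differ only in an ending like _2 or _b are one class to them, and where a whole thing is asked for, a point or a joint stands for the part that bears it (a point fixed in the world has none). Each returns a list of dicts, best first, with "p" (0 to 1); they miss things now and then, are a little off and sometimes report something else, mostly with a low value. They report only what shows in the picture. A call takes as long as a camera call. They do not tell look-alikes from the thing itself.
- nets.silhouettes(camera, name): "mask" (480x640 bool, what is visible of it) and "bbox" ([left, top, right, bottom] in pixels, round what is visible of it).
The state is a dict: "t": time; "q": joint angles; "dq": joint speeds; "effort": joint torques, N m; "tool_pos": TCP position; "tool_rot": TCP orientation; "contact_force": force on the tool from outside, world axes, zero at the start; "wrist_torque": the same for the moment, N m; "opening": finger opening in m; "grip_force": force on a finger pad.
Only numpy, scipy, OpenCV 4.12 (cv2) and the standard library are available. Lean on these libraries where they do the work, as an engineer would, in place of code of your own. Each camera call takes 0.05 s, during which the arm holds its last target. There are 200 camera calls.

## Working session

There is one attempt and no reset: what is moved stays moved. The work goes in short steps, Python scripts to look and compute and a tool call to move; the robot and the scene stay as the last step left them, time stands still between calls to the robot, and variables do not carry over. Pictures are saved under pics/ and viewed, at most 14 in all, crops included, and the job is handed in when it is done.

Besides the shell and the picture viewer there is one more tool, called after "Request:" as a command line: name --argument value ..., lists and objects as JSON in quotes. jog_arm: Moves the arm, as the interface text tells. Shift numbers are shares of 0.06 m and turn numbers shares of 0.1 rad, none past 1 either way. Its arguments: {"type":"object","properties":{"commands":{"type":"array","items":{"type":"number"}},"newtons":{"type":"number"}},"required":["commands"]}

```bash
mkdir -p pics; ls; cat > h.py <<'E'
import numpy as np, cv2
from scipy.spatial.transform import Rotation as R
from station import ctrl, eyes, job, nets
def cloud(d):
    z=d["z_map"];K=d["K"];v,u=np.mgrid[:480,:640]
    P=np.stack([(u-K[0,2])/K[0,0]*z,-(v-K[1,2])/K[1,1]*z,-z,np.ones_like(z)],-1)
    W=(P@d["cam_to_world"].T)[...,:3]; W[z<=0]=np.nan
    return W
def save(n,im): cv2.imwrite("pics/"+n,im[...,::-1])
E
python3 - <<'E'
from h import *
for c in("scene","top"):
    d=eyes.get_image(c);save(c+"0.png",d["image"]);np.savez(c+"0.npz",**d)
    W=cloud(d)
    print(c,d["cam_to_world"][:3,3],d["K"][0])
    for n in("case","lid","blade","mat","rail","carrier0","keeper"):
        for s in nets.silhouettes(c,n)[:5]:
            if s["p"]<.2: continue
            p=W[s["mask"]];p=p[~np.isnan(p[:,0])]
            print(c,n,round(s["p"],2),s["bbox"],np.median(p,0).round(3) if len(p) else None)
print(ctrl.get_obs(),ctrl.tcp_to_grasp)
E
```

```text
pics
scene [0.8953173  0.62610513 0.79429131] [501.36697153   0.         313.7068053 ]
scene case 0.92 [182.4, 140.7, 275.7, 271.7] [ 0.596 -0.15   0.153]
scene lid 0.75 [183.9, 142.8, 272.0, 218.3] [ 0.58  -0.217  0.155]
scene lid 0.54 [172.7, 325.9, 207.7, 391.7] [0.807 0.102 0.023]
scene blade 0.9 [482.3, 282.6, 551.0, 330.6] [0.185 0.3   0.009]
scene blade 0.64 [350.5, 267.5, 420.4, 330.7] [0.4   0.145 0.016]
scene blade 0.61 [238.6, 410.9, 301.9, 477.4] [0.757 0.29  0.022]
scene mat 0.88 [309.5, 239.5, 438.1, 349.6] [0.417 0.101 0.004]
scene rail 0.66 [256.5, 240.4, 411.4, 461.4] [0.593 0.303 0.112]
scene carrier0 0.49 [353.3, 267.3, 422.3, 328.6] [0.4   0.143 0.016]
scene keeper 0.59 [256.0, 242.2, 412.5, 462.2] [0.593 0.302 0.113]
top [0.30111866 0.02817469 1.06680261] [487.13772096   0.         322.19782083]
top case 0.63 [385.8, 152.1, 531.9, 248.9] [ 0.561 -0.228  0.155]
top case 0.61 [395.6, 156.8, 531.6, 239.2] [ 0.575 -0.235  0.155]
top lid 0.86 [396.2, 155.8, 528.9, 239.8] [ 0.575 -0.235  0.155]
top blade 0.72 [166.8, 384.2, 240.6, 406.1] [0.185 0.282 0.01 ]
top blade 0
[... 510 characters left out ...]
: 0.8, 'q': array([-1.31503922e+00,  5.26676457e-02,  1.61282262e+00, -4.57596003e-05,
        1.47604236e+00, -1.19010573e-01]), 'dq': array([ 1.33391057e-03,  4.72113816e-05,  1.77111108e-04,  6.04622929e-04,
       -7.62737096e-04,  8.75252435e-04]), 'effort': array([ 7.97394023e-04, -3.93630517e+01, -3.70444822e+01, -7.61756405e-05,
        2.98421019e-04, -1.03074566e-05]), 'tool_pos': array([ 0.22876787, -0.58162875,  0.23136994]), 'tool_rot': array([ 3.08653578e+00,  5.85239631e-01, -6.49461841e-05]), 'contact_force': array([ 0.26980191, -0.21050272, -0.71453923]), 'wrist_torque': array([-0.02139836,  0.04032664,  0.00249224]), 'grip_force': 0.0, 'opening': 0.0851857759677351} -0.0187
```

View pics/top0.png

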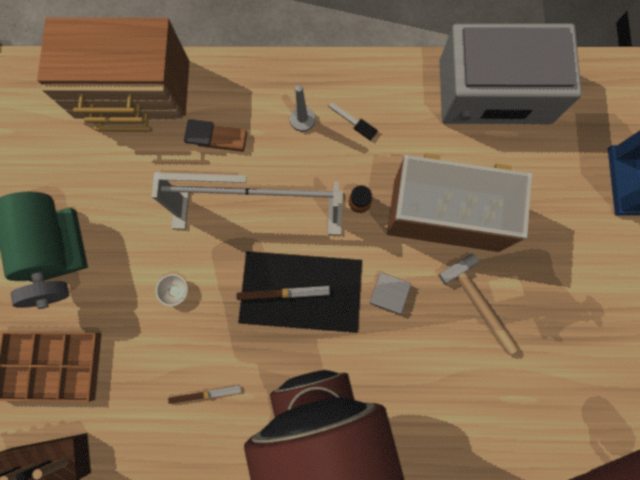

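View pics/scene0.png

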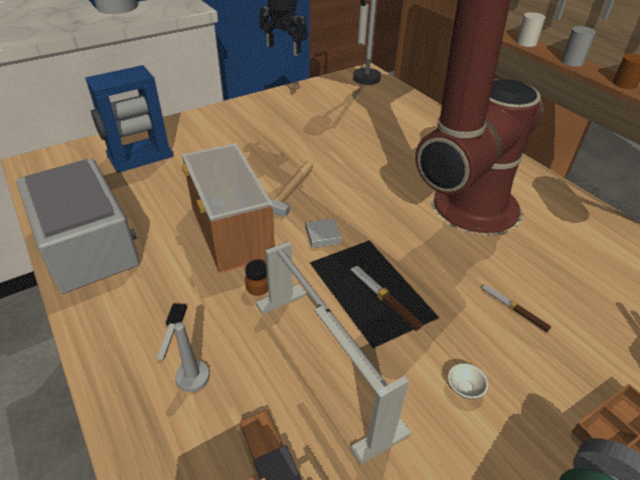

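The top view shows the case at px (460,200), its pale blobs near (445–495,197–212) being carriers. The rail is at (160–340,190), and the large blade lies on the mat with its handle at (240,296) and its tip at (330,291). The smaller blade at (205,394) is the decoy.

```bash
cat > m.py <<'E'
from h import *
def rect(p): 
    (c,(w,h),a)=cv2.minAreaRect((p[:,:2]*1000).astype(np.float32)); return np.round(c,1),np.round((w,h),1),round(a,2)
def sel(W,lo,hi):
    p=W.reshape(-1,3);m=np.all((p>lo)&(p<hi),1);return p[m]
if __name__=="__main__":
    for c in("top","scene"):
        W=cloud(np.load(c+"0.npz"))
        l=sel(W,(.4,-.45,.135),(.75,-.05,.175)); print(c,"lid",rect(l),np.median(l[:,2]))
        b=sel(W,(.3,.0,.0085),(.5,.26,.05)); print("blade",rect(b),len(b)); h=b[b[:,2]>.0165]; print(" handle",rect(h),np.median(h[:,2]),b[:,2].max())
        q=sel(W,(.3,.0,.0085),(.5,.26,.0155)); print(" steel",rect(q),np.median(q[:,2]))
        r=sel(W,(.45,-.05,.135),(.75,.4,.154)); print("rail",rect(r),r[:,2].max())
        k=sel(W,(.45,-.05,.157),(.75,.4,.2)); print("keeper/plate",rect(k),np.median(k[:,2]))
        bar=sel(W,(.5,.05,.14),(.7,.16,.154)); print(" bar",rect(bar),np.median(bar[:,2]))
        m=sel(W,(.25,-.1,.0025),(.6,.27,.0065));print("mat",rect(m))
        for n,lo,hi in(("behind case",(.66,-.5,.02),(1.1,0,.5)),):
            p=sel(W,lo,hi);print(n,p.min(0),p.max(0), len(p))
    d=np.load("top0.npz")
    cv2.imwrite("pics/lid.png",cv2.resize(d["image"][145:255,375:545,::-1],None,fx=4.5,fy=4.5,interpolation=2))
E
python3 m.py
```

```text
top lid (array([ 581.1, -234.4]), array([250.9, 142.2]), 81.27) 0.15518782669085585
blade (array([402.8, 110.7]), array([226.8, 150.2]), 85.67) 799
 handle (array([397.2, 127.6]), array([ 16.7, 194.2]), 4.0) 0.01969816656525958 0.025428346069560348
 steel (array([402.5, 107.3]), array([220.1, 150.2]), 85.67) 0.012942386831702901
rail (array([582.6, 190.5]), array([360.,  52.]), 89.5) 0.15380291462727802
keeper/plate (array([588.8, 280.1]), array([181.3,  51.3]), 88.21) 0.1672853002809146
 bar (array([582.8, 105.6]), array([107.8,  12.5]), 87.97) 0.14843834123970134
mat (array([424.9,  84.8]), array([349.3, 369.7]), 0.06)
behind case [ 0.66042781 -0.49080162  0.02021733] [ 0.9647809  -0.16041749  0.1567897 ] 12883
scene lid (array([ 581.2, -232.4]), array([257.1, 141. ]), 81.39) 0.15496415463383018
blade (array([414.5, 127.8]), array([202.7, 101.2]), 89.54) 787
 handle (array([398.4, 131.3]), array([ 19.5, 194.9]), 4.44) 0.019544528613809786 0.023700294420435863
 steel (array([414.5, 127.8]), array([202.7, 101.2]), 89.54) 0.013275273568610912
rail (array([586.5, 190.7]), array([362.7,  50.9]), 88.25) 0.1538503846658299
keeper/plate (array([588.8, 281.3]), array([181.4,  52.2]), 88.12) 0.16737548747362674
 bar (array([583.9, 105.5]), array([109. ,  13.1]), 88.22) 0.14843128567810177
mat (array([424.8,  84.3]), array([347.3, 369.1]), 0.27)
behind case [ 0.66001923 -0.48628575  0.0200079 ] [ 0.96456606 -0.11565045  0.15713248] 10215
```

View pics/lid.png

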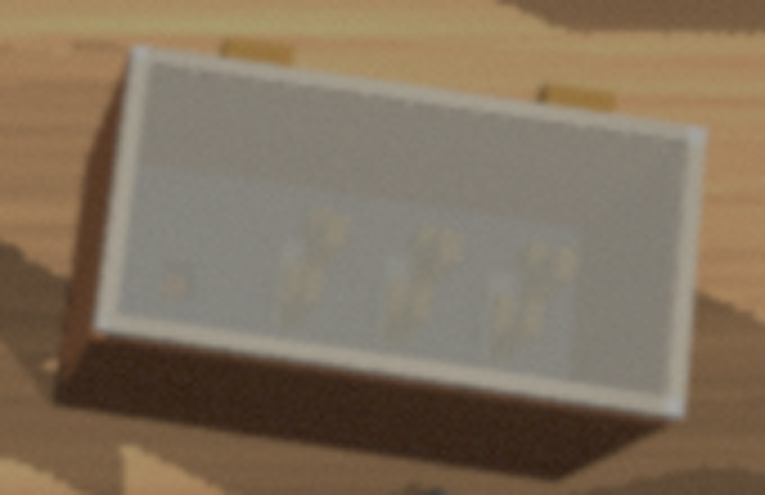

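Through the lid there are three carriers, in the slots at case y = +25, −25 and −75. The slot at +75, on the left, is empty.

```bash
cat >> h.py <<'E'
def go(pos,psi=None,step=.05):
    "print rows (tool down): first turn about tool z, then straight shift; also current state"
    o=ctrl.get_obs();Rm=R.from_rotvec(o["tool_rot"]).as_matrix()
    ps=np.arctan2(Rm[1,0],Rm[0,0]); tilt=np.degrees(np.arccos(-Rm[2,2]))
    if psi is None: psi=ps
    dz=-((psi-ps+np.pi)%(2*np.pi)-np.pi); nt=max(1,int(np.ceil(abs(dz)/.1)))
    Rd=np.array([[np.cos(psi),np.sin(psi),0],[np.sin(psi),-np.cos(psi),0],[0,0,-1]])
    d=Rd.T@(np.array(pos)-o["tool_pos"]); n=max(1,int(np.ceil(np.linalg.norm(d)/step)))
    print("t",round(o["t"],2),"pos",o["tool_pos"].round(4),"psi",round(ps,3),"tilt",round(tilt,2),"open",round(o["opening"]*1000,1),"F",o["contact_force"].round(1),"gf",round(o["grip_force"],1))
    print(f" turn {nt} rows az={dz/.1/nt:.3f}; shift {n} rows {np.round(d/.06/n,3)} (total mm {np.round(d*1000,1)})")
E
cat > bl.py <<'E'
from h import *
def blade(c="top",d=None,ref=(.4,.13)):
    d=d or eyes.get_image(c); W=cloud(d); best=None
    for s in nets.silhouettes(c,"blade"):
        p=W[s["mask"]];p=p[~np.isnan(p[:,0])]
        if len(p)<50: continue
        m=p.mean(0); 
        (cc,(w,h),a)=cv2.minAreaRect((p[:,:2]*1000).astype(np.float32))
        print(" cand",round(s["p"],2),m.round(3),np.round(cc,1),round(w,1),round(h,1),round(a,1))
if __name__=="__main__":
    for c in("top","scene"):
        blade(c)
        d=eyes.get_image(c);W=cloud(d)
        s=nets.silhouettes(c,"mat")[0];m=s["mask"]
        h=cv2.convexHull(np.argwhere(m)[:,::-1].astype(np.int32));f=cv2.fillConvexPoly(np.zeros((480,640),np.uint8),h,1)>0
        bright=f&(d["image"].max(-1)>55)
        bright=cv2.morphologyEx(bright.astype(np.uint8),cv2.MORPH_OPEN,np.ones((2,2)))
        n,l,st,_=cv2.connectedComponentsWithStats(bright); 
        for i in range(1,n):
            if st[i,4]>80:
                p=W[l==i];print(c,"mat-bright",st[i],cv2.minAreaRect((p[:,:2]*1000).astype(np.float32)))
        p=W[m];p=p[p[:,2]<.008];print(c,"mat",cv2.minAreaRect((p[:,:2]*1000).astype(np.float32)))
    go((.395,.165,.2),1.644)
E
python3 bl.py
```

```text
cand 0.91 [0.184 0.285 0.01 ] [184.3 285. ] 12.9 149.9 10.0
 cand 0.7 [0.398 0.122 0.017] [398.8 126. ] 19.4 199.2 4.0
top mat-bright [267 253  90   8 206] ((478.27313232421875, 66.17027282714844), (197.56521606445312, 2.3757009506225586), 85.8726806640625)
top mat-bright [241 286  90  14 707] ((nan, nan), (0.0, 0.0), 0.0)
top mat ((403.83209228515625, 88.68800354003906), (260.8470764160156, 164.061767578125), 86.29305267333984)
 cand 0.96 [0.185 0.296 0.008] [180.1 287.6] 28.9 151.3 9.4
 cand 0.76 [0.4   0.138 0.016] [392.6 128.7] 31.5 201.1 4.4
 cand 0.16 [0.807 0.102 0.05 ] [805.9  95.8] 56.5 59.3 84.3
scene mat-bright [310 244  58  97 307] ((464.495361328125, 50.135101318359375), (270.9232177734375, 112.75755310058594), 57.270484924316406)
scene mat-bright [352 267  72  63 650] ((389.7859191894531, 128.2987060546875), (36.23623275756836, 201.90037536621094), 5.436479568481445)
scene mat ((401.1747131347656, 87.80236053466797), (267.3306884765625, 166.86729431152344), 86.30823516845703)
t 1.2 pos [ 0.2288 -0.5816  0.2313] psi 0.375 tilt 0.0 open 85.5 F [ 1.  -1.1  0.2] gf 0.0
 turn 13 rows az=-0.976; shift 16 rows [0.763 0.23  0.033] (total mm [732.4 220.4  31.3])
```

Request:
jog_arm --commands '[0,0,0,0,0,-0.975,50,0,0,0,0,0,-0.975,50,0,0,0,0,0,-0.975,50,0,0,0,0,0,-0.975,50,0,0,0,0,0,-0.975,50,0,0,0,0,0,-0.975,50,0,0,0,0,0,-0.975,50,0,0,0,0,0,-0.975,50,0,0,0,0,0,-0.975,50,0,0,0,0,0,-0.975,50,0,0,0,0,0,-0.975,50,0,0,0,0,0,-0.975,50,0,0,0,0,0,-0.975,50]'

```text
t: 2.82
tool_pos: [0.2288, -0.5816, 0.2313]
tool_rot: [2.137, 2.303, -0.0]
contact_force: [-0.3, 0.0, 0.5]
opening: 0.0501
grip_force: 0.0
```

Request:
jog_arm --commands '[0.7,0.4,0,0,0,0,50,0.7,0.4,0,0,0,0,50,0.7,0.4,0,0,0,0,50,0.7,0.4,0,0,0,0,50,0.7,0.2,0,0,0,0,50,0.7,0.2,0,0,0,0,50,0.7,0.2,0,0,0,0,50,0.7,0.2,0,0,0,0,50,0.7,0.2,0,0,0,0,50,0.7,0.2,0,0,0,0,50,0.7,0.1,0,0,0,0,50,0.7,0.1,0,0,0,0,50,0.7,0.1,0,0,0,0,50,0.7,0.1,0,0,0,0,50,0.7,0.1,0,0,0,0,50,0.7,0,0,0,0,0,50]'

```text
t: 4.82
tool_pos: [0.3782, 0.1043, 0.2316]
tool_rot: [2.14, 2.299, 0.001]
contact_force: [-0.2, -0.5, -0.0]
opening: 0.0496
grip_force: 0.0
```

```bash
python3 -c "
from h import *
go((.397,.147,.08),1.641)"
```

```text
t 4.83 pos [0.3782 0.1043 0.2316] psi 1.642 tilt 0.05 open 49.6 F [-0.2 -0.5 -0. ] gf 0.0
 turn 1 rows az=0.013; shift 4 rows [0.172 0.09  0.632] (total mm [ 41.3  21.7 151.6])
```

Request:
jog_arm --commands '[0.17,0.09,0.63,0,0,0,50,0.17,0.09,0.63,0,0,0,50,0.17,0.09,0.63,0,0,0,50,0.17,0.09,0.63,0,0,0,50,0,0,0,0,0,0,50]'

```text
t: 5.45
tool_pos: [0.3942, 0.1449, 0.0771]
tool_rot: [-2.136, -2.297, 0.009]
contact_force: [-0.1, -0.4, 0.4]
opening: 0.0501
grip_force: 0.0
```

```bash
python3 -c "
from bl import *
blade('scene'); blade('top')
d=eyes.get_image('wrist'); save('w1.png',d['image']); print(d['K'],d['cam_to_world'])
go((.397,.147,.006),1.641)"
```

```text
cand 0.76 [0.399 0.14  0.016] [394.7 128.2] 28.1 201.4 3.9
 cand 0.68 [0.185 0.294 0.008] [180.2 285. ] 27.9 156.0 8.7
 cand 0.7 [0.402 0.066 0.013] [403.1  64.6] 22.3 80.0 2.5
 cand 0.69 [ 0.385 -0.293  0.023] [ 372.9 -312.5] 226.5 98.4 32.9
 cand 0.68 [0.181 0.305 0.01 ] [180.5 305.1] 15.0 111.2 9.2
 cand 0.41 [ 0.564 -0.229  0.139] [ 602.1 -252.6] 288.4 197.5 84.2
[[371.64829954   0.         315.71741651]
 [  0.         371.64829954 237.39851533]
 [  0.           0.           1.        ]] [[ 0.99746213 -0.06651353 -0.02540188  0.3912217 ]
 [ 0.07110195  0.94917638  0.3066084   0.22359348]
 [ 0.00371726 -0.30763639  0.95149673  0.22523115]
 [ 0.          0.          0.          1.        ]]
t 5.7 pos [0.3984 0.145  0.0824] psi 1.642 tilt 0.23 open 50.2 F [-0.3 -0.7 -0.7] gf 0.0
 turn 1 rows az=0.009; shift 2 rows [ 0.017 -0.011  0.637] (total mm [ 2.1 -1.3 76.4])
```

View pics/w1.png

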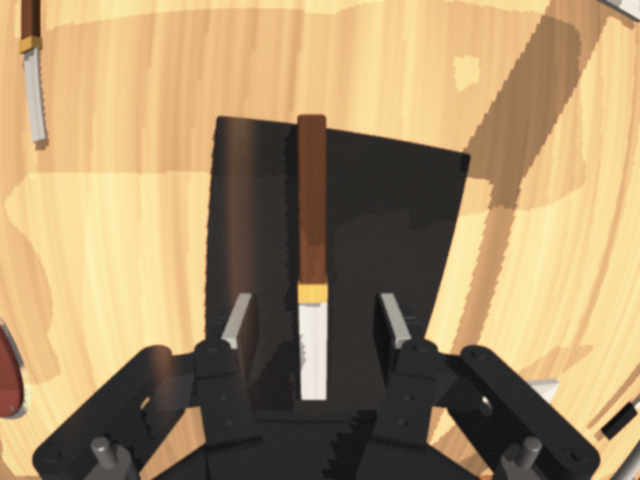

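The wrist view shows the handle at column 312, midway between the fingers at 240 and 395. I'll lower and grip.

Request:
jog_arm --commands '[0.02,-0.01,0.6,0,0,0,50,0.02,0,0.4,0,0,0,50,0,0,0.27,0,0,0,50,0,0,0,0,0,0,50,0,0,0,0,0,0,0,0,0,0,0,0,0,0,0,0,0,0,0,0,0,0,0,0,0,0,0,0,0,0,0,0,0,0,0]' --newtons 110

```text
t: 6.82
tool_pos: [0.3977, 0.1476, 0.0058]
tool_rot: [2.139, 2.298, 0.004]
contact_force: [-1.4, -1.0, 6.5]
opening: 0.013
grip_force: 108.7
```

```bash
python3 -c "
from h import *
go((.397,.147,.2),1.641)"
```

```text
t 6.83 pos [0.3977 0.1476 0.0058] psi 1.642 tilt 0.17 open 13.0 F [-1.4 -1.   6.5] gf 108.7
 turn 1 rows az=0.014; shift 4 rows [-0.002 -0.003 -0.809] (total mm [  -0.6   -0.8 -194.2])
```

Request:
jog_arm --commands '[0,0,-0.3,0,0,0,0,0,0,-0.7,0,0,0,0,0,0,-0.8,0,0,0,0,0,0,-0.8,0,0,0,0,0,0,-0.64,0,0,0,0]'

```text
t: 7.45
tool_pos: [0.3964, 0.1475, 0.201]
tool_rot: [2.139, 2.298, 0.004]
contact_force: [0.7, 0.8, -0.4]
opening: 0.0129
grip_force: 107.9
```

Request:
jog_arm --commands '[0,0,0,0,0,-0.963,0,0,0,0,0,0,-0.963,0,0,0,0,0,0,-0.963,0,0,0,0,0,0,-0.963,0,0,0,0,0,0,-0.963,0,0,0,0,0,0,-0.963,0,0,0,0,0,0,-0.963,0,0,0,0,0,0,-0.963,0,0,0,0,0,0,-0.963,0,0,0,0,0,0,-0.963,0,0,0,0,0,0,-0.963,0,0,0,0,0,0,-0.963,0,0,0,0,0,0,-0.963,0,0,0,0,0,0,-0.963,0,0,0,0,0,0,0,0]'

```text
t: 9.32
tool_pos: [0.396, 0.1474, 0.1984]
tool_rot: [0.239, 3.132, 0.0]
contact_force: [0.4, 0.1, -1.3]
opening: 0.0127
grip_force: 111.8
```

```bash
python3 -c "
from h import *
go((.360,-.2,.2),2.990)"
```

```text
t 9.32 pos [0.396  0.1474 0.1984] psi 2.989 tilt 0.02 open 12.7 F [ 0.4  0.1 -1.3] gf 111.8
 turn 1 rows az=-0.006; shift 7 rows [-0.04  -0.831 -0.004] (total mm [ -16.8 -348.9   -1.6])
```

Request:
jog_arm --commands '[-0.04,-0.83,0,0,0,0,0,-0.04,-0.83,0,0,0,0,0,-0.04,-0.83,0,0,0,0,0,-0.04,-0.83,0,0,0,0,0,-0.04,-0.83,0,0,0,0,0,-0.04,-0.83,0,0,0,0,0,-0.04,-0.83,0,0,0,0,0,0,0,0,0,0,0,0]'

```text
t: 10.32
tool_pos: [0.3596, -0.2022, 0.1985]
tool_rot: [-0.248, -3.132, 0.0]
contact_force: [0.0, 0.5, -0.9]
opening: 0.0129
grip_force: 111.8
```

```bash
cat > held.py <<'E'
from m import *
# blade in hand: steel points ahead of tcp, in frame of tool
def held(c):
    d=eyes.get_image(c);W=cloud(d);o=ctrl.get_obs();T=R.from_rotvec(o["tool_rot"]).as_matrix()
    P=(W.reshape(-1,3)-o["tool_pos"])@T   # tool frame
    ok=np.isfinite(P).all(1)&(P[:,0]<-.015)&(P[:,0]>-.16)&(abs(P[:,1])<.03)&(abs(P[:,2])<.05)
    P=P[ok]; print(c,len(P))
    if len(P)<10:return
    print(" tip x",(P[:,0].min()*1000).round(1),np.sort(P[:,0])[:4].round(4))
    for a in range(-140,-10,10):
        q=P[(P[:,0]*1000>=a)&(P[:,0]*1000<a+10)]
        if len(q): print("  ",a,len(q),"y",(np.median(q[:,1])*1000).round(1),"up",(-np.median(q[:,2])*1000).round(1))
if __name__=="__main__":
    held("scene");held("top"); go((.360,-.2,.14),2.990)
E
python3 held.py
```

```text
scene 345
 tip x -159.9 [-0.1599 -0.1597 -0.1596 -0.1595]
   -120 24 y -0.2 up 8.0
   -110 26 y -1.3 up 8.0
   -100 26 y 1.4 up 8.6
   -90 27 y 1.9 up 8.5
   -80 24 y -1.1 up 7.7
   -70 25 y 0.6 up 7.8
   -60 24 y 0.7 up 8.4
   -50 27 y 0.5 up 7.9
   -40 33 y 2.6 up 8.9
   -30 48 y 6.3 up 12.5
   -20 19 y 4.4 up 12.0
top 478
 tip x -160.0 [-0.16   -0.1598 -0.1598 -0.1597]
   -120 51 y -1.8 up 8.0
   -110 57 y -1.5 up 8.1
   -100 60 y -1.7 up 8.9
   -90 55 y -2.1 up 8.2
   -80 46 y 0.5 up 8.2
   -70 33 y 2.1 up 8.7
   -60 31 y 2.8 up 8.1
   -50 22 y 4.2 up 8.4
   -40 5 y 6.2 up 7.8
t 10.43 pos [ 0.3601 -0.1997  0.1982] psi 2.988 tilt 0.05 open 13.0 F [ 0.   0.2 -1.3] gf 111.8
 turn 1 rows az=-0.018; shift 2 rows [ 0.    -0.003  0.485] (total mm [ 0.  -0.3 58.2])
```

Request:
jog_arm --commands '[0,0,0.5,0,0,0,0,0,0,0.48,0,0,0,0,0,0,0,0,0,0,0,-0.24,0,0,0,0,0,0,-0.2,0,0,0,0,0,0,0,0,0,0,0,0,0]'

```text
t: 11.18
tool_pos: [0.3875, -0.2037, 0.1407]
tool_rot: [0.235, 3.132, -0.001]
contact_force: [-1.2, -0.2, -0.8]
opening: 0.0128
grip_force: 111.8
```

```bash
python3 -c "
from h import *
go((.4173,-.2086,.1393),2.990)"
```

```text
t 11.18 pos [ 0.3875 -0.2037  0.1407] psi 2.992 tilt 0.08 open 12.8 F [-1.2 -0.2 -0.8] gf 111.8
 turn 1 rows az=0.019; shift 1 rows [-0.504 -0.006  0.023] (total mm [-30.2  -0.3   1.4])
```

Request:
jog_arm --commands '[-0.17,0,0,0,0,0,0,-0.17,0,0,0,0,0,0,-0.17,0,0,0,0,0,0,0,0,0,0,0,0,0]'

```text
t: 11.68
tool_pos: [0.4172, -0.2084, 0.1395]
tool_rot: [-0.236, -3.132, -0.0]
contact_force: [0.4, 0.5, -0.7]
opening: 0.0129
grip_force: 111.8
```

```bash
python3 - <<'E'
from h import *
go((.4173,-.2086,.1393),2.990)
d=eyes.get_image("scene");cv2.imwrite("pics/ins.png",cv2.resize(d["image"][100:290,150:420,::-1],None,fx=2.9,fy=2.9,interpolation=2))
# arc plan: r=105, tip offsets in (u,z) shares of .06
th=np.linspace(0,1.75,15); r=.105
x=-r*np.cos(th); z=r*np.sin(th)
for a,b,c in zip(th[1:],np.diff(x)/.06,np.diff(z)/.06): print(round(a,3),round(-b,3),round(-c,3))
E
```

```text
t 11.68 pos [ 0.4172 -0.2084  0.1395] psi 2.991 tilt 0.02 open 12.9 F [ 0.4  0.5 -0.7] gf 111.8
 turn 1 rows az=0.009; shift 1 rows [-0.002 -0.003  0.004] (total mm [-0.1 -0.2  0.2])
0.125 -0.014 -0.218
0.25 -0.041 -0.215
0.375 -0.067 -0.208
0.5 -0.093 -0.198
0.625 -0.117 -0.185
0.75 -0.139 -0.169
0.875 -0.159 -0.15
1.0 -0.176 -0.129
1.125 -0.191 -0.106
1.25 -0.203 -0.082
1.375 -0.211 -0.056
1.5 -0.217 -0.029
1.625 -0.219 -0.002
1.75 -0.217 0.025
```

View pics/ins.png

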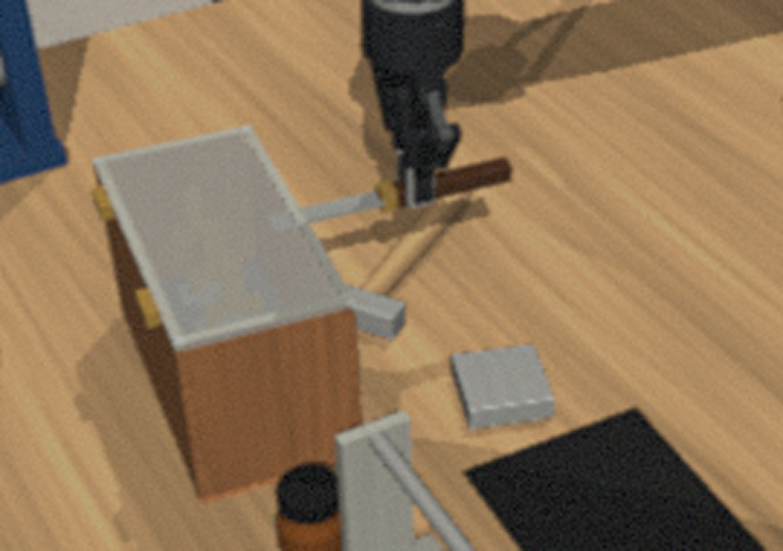

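The blade is through the slit and under the lid, with no contact force. I'll pry along the arc.

Request:
jog_arm --commands '[-0.014,0,-0.218,0,0,0,0,-0.04,0,-0.215,0,0,0,0,-0.067,0,-0.208,0,0,0,0,-0.093,0,-0.198,0,0,0,0,-0.117,0,-0.185,0,0,0,0,0,0,0,0,0,0,0]'

```text
t: 12.48
tool_pos: [0.4378, -0.2119, 0.2028]
tool_rot: [0.236, 3.129, -0.002]
contact_force: [-0.4, -0.7, 0.7]
opening: 0.0126
grip_force: 111.8
```

```bash
cat > lid.py <<'E'
from m import *
C=np.array([.5755,-.2327]);yaw=-.151
u=np.array([np.cos(yaw),np.sin(yaw)]);v=np.array([-u[1],u[0]])
def lid(c="scene"):
    d=eyes.get_image(c);W=cloud(d).reshape(-1,3);W=W[np.isfinite(W).all(1)]
    P=np.c_[(W[:,:2]-C)@u,(W[:,:2]-C)@v,W[:,2]]
    # points near lid sweep: distance from hinge (0.065,.15) <.14, above .165
    q=P[(abs(P[:,1])>.06)&(abs(P[:,1])<.13)&(P[:,2]>.165)]
    rel=np.c_[.065-q[:,0],q[:,2]-.152];r=np.hypot(*rel.T);m=(r>.05)&(r<.14)
    a=np.arctan2(rel[m,1],rel[m,0]);print(c,"lid angle median",np.median(a).round(3),"n",m.sum(), np.percentile(a,[10,90]).round(3))
    return d,P
if __name__=="__main__":
    d,P=lid();lid("top");go((.4,-.2,.25))
E
python3 lid.py
```

```text
scene lid angle median 0.667 n 1420 [0.648 0.697]
top lid angle median 0.671 n 1049 [0.651 0.706]
t 12.57 pos [ 0.437  -0.2115  0.2015] psi 2.991 tilt 0.11 open 13.1 F [ 0.2 -0.7 -1. ] gf 111.8
 turn 1 rows az=-0.000; shift 2 rows [ 0.319  0.049 -0.404] (total mm [ 38.3   5.9 -48.5])
```

Request:
jog_arm --commands '[-0.139,0,-0.169,0,0,0,0,-0.159,0,-0.15,0,0,0,0,-0.176,0,-0.129,0,0,0,0,-0.191,0,-0.106,0,0,0,0,-0.203,0,-0.082,0,0,0,0,-0.211,0,-0.056,0,0,0,0,-0.217,0,-0.029,0,0,0,0,-0.219,0,0,0,0,0,0,-0.1,0,0,0,0,0,0,0,0,0,0,0,0,0]'

```text
t: 13.82
tool_pos: [0.5325, -0.2259, 0.2439]
tool_rot: [-0.237, -3.133, -0.0]
contact_force: [-0.6, 0.4, -1.4]
opening: 0.0128
grip_force: 111.8
```

```bash
python3 lid.py
```

```text
scene lid angle median 1.726 n 344 [1.692 1.77 ]
top lid angle median 1.692 n 972 [1.679 1.715]
t 13.93 pos [ 0.532  -0.2258  0.2439] psi 2.991 tilt 0.02 open 13.0 F [-0.6 -0.1 -0.1] gf 111.8
 turn 1 rows az=-0.000; shift 3 rows [ 0.747  0.031 -0.034] (total mm [134.4   5.7  -6.1])
```

Request:
jog_arm --commands '[0.4,0,0,0,0,0,0,0.8,0,0,0,0,0,0,0.8,0,0,0,0,0,0,0.5,0.4,0.1,0,0,0,0,0,0.8,0.1,0,0,0,0,0,0.8,0.1,0,0,0,0,0,0.8,0.1,0,0,0,0,0,0.8,0.1,0,0,0,0,0,0.8,0.1,0,0,0,0,0,0.8,0.1,0,0,0,0]'

```text
t: 15.18
tool_pos: [0.4306, 0.1067, 0.2023]
tool_rot: [0.237, 3.131, 0.0]
contact_force: [0.0, -1.4, -0.3]
opening: 0.0129
grip_force: 111.8
```

Request:
jog_arm --commands '[0,0,0,0,0,0.964,0,0,0,0,0,0,0.964,0,0,0,0,0,0,0.964,0,0,0,0,0,0,0.964,0,0,0,0,0,0,0.964,0,0,0,0,0,0,0.964,0,0,0,0,0,0,0.964,0,0,0,0,0,0,0.964,0,0,0,0,0,0,0.964,0,0,0,0,0,0,0.964,0,0,0,0,0,0,0.964,0,0,0,0,0,0,0.964,0,0,0,0,0,0,0.964,0,0,0,0,0,0,0.964,0,0,0,0,0,0,0,0]'

```text
t: 17.05
tool_pos: [0.4305, 0.1051, 0.2022]
tool_rot: [2.141, 2.299, 0.001]
contact_force: [0.1, 0.4, -0.7]
opening: 0.0132
grip_force: 111.8
```

```bash
python3 -c "
from held import *
held('scene');go((.401,.108,.0065),1.64)"
```

```text
scene 242
 tip x -120.4 [-0.1204 -0.1193 -0.118  -0.1177]
   -130 1 y -3.3 up 6.4
   -120 30 y 0.1 up 7.8
   -110 34 y 2.3 up 8.0
   -100 32 y 1.2 up 7.9
   -90 28 y 2.3 up 8.3
   -80 23 y 3.7 up 8.5
   -70 20 y 6.8 up 8.0
   -60 17 y 5.9 up 7.5
   -50 16 y 7.5 up 7.7
   -40 14 y 8.1 up 7.4
   -30 22 y 8.4 up 7.3
   -20 5 y 9.5 up 6.9
t 17.1 pos [0.4305 0.1051 0.2022] psi 1.642 tilt 0.01 open 12.7 F [-0.2 -0.6 -1.7] gf 111.8
 turn 1 rows az=0.024; shift 4 rows [ 0.021 -0.122  0.815] (total mm [  5.  -29.3 195.7])
```

Request:
jog_arm --commands '[0.02,-0.12,0.8,0,0,0,0,0.02,-0.12,0.8,0,0,0,0,0.02,-0.12,0.8,0,0,0,0,0.02,-0.12,0.6,0,0,0,0,0,0,0.26,0,0,0,0,0,0,0,0,0,0,0,0,0,0,0,0,0,12,0,0,0,0,0,0,30,0,0,0,0,0,0,45,0,0,0,0,0,0,45,0,0,-0.3,0,0,0,45,0,0,-0.8,0,0,0,45,0,0,-0.8,0,0,0,45,0,0,-0.8,0,0,0,40,0,0,-0.8,0,0,0,40,0,0,-0.8,0,0,0,30]' --newtons 60

```text
t: 19.1
tool_pos: [0.4014, 0.1079, 0.2662]
tool_rot: [2.142, 2.298, 0.001]
contact_force: [0.9, 0.2, -0.2]
opening: 0.0299
grip_force: 0.0
```

```bash
python3 - <<'E'
from lid import *
d,P=lid();lid("top")
d=eyes.get_image("top");cv2.imwrite("pics/open.png",cv2.resize(d["image"][100:340,215:545,::-1],None,fx=2.4,fy=2.4,interpolation=2))
W=cloud(d).reshape(-1,3);P=np.c_[(W[:,:2]-C)@u,(W[:,:2]-C)@v,W[:,2]]
def an(P,n):
    q=P[(abs(P[:,0])<.055)&(abs(P[:,1])<.115)&(P[:,2]>.125)&(P[:,2]<.152)]
    for s in(-75,-25,25,75):
        k=q[abs(q[:,1]*1000-s)<15]
        if len(k): print(n,s,len(k),"center",((k.min(0)+k.max(0))/2*1000).round(1),"med",(np.median(k,0)*1000).round(1))
    f=P[(P[:,2]>.135)&(P[:,2]<.155)&(abs(P[:,0])<.08)&(abs(P[:,1])<.14)];print(n,"rim",(np.percentile(f,.5,axis=0)*1000).round(1),(np.percentile(f,99.5,axis=0)*1000).round(1))
an(P,"top")
d=eyes.get_image("scene");W=cloud(d).reshape(-1,3);an(np.c_[(W[:,:2]-C)@u,(W[:,:2]-C)@v,W[:,2]],"scene")
go((.575,-.233,.25),-.151)
E
```

```text
scene lid angle median 1.725 n 343 [1.691 1.765]
top lid angle median 1.695 n 1964 [1.682 1.717]
top -75 66 center [-23.4 -79.8 135.3] med [ -1.1 -74.2 140.4]
top -25 57 center [  0.5 -25.4 135.2] med [ -0.5 -24.7 140.2]
top 25 57 center [  0.5  24.4 136. ] med [ -0.7  25.4 140.5]
top rim [ -64.2 -125.6  135.1] [ 67.8 124.3 154.7]
scene -75 56 center [  1.  -72.9 135.1] med [  1.4 -70.3 134.7]
scene -25 59 center [  0.9 -22.  134.4] med [  2.1 -20.6 136.6]
scene 25 59 center [  0.9  26.4 134.8] med [  1.8  29.5 136.4]
scene rim [ -64.3 -124.4  135.2] [ 75.6 128.5 154.1]
t 19.3 pos [0.4021 0.108  0.2656] psi 1.641 tilt 0.13 open 29.8 F [-0.5 -0.4 -1.2] gf 0.0
 turn 18 rows az=0.996; shift 8 rows [0.463 0.648 0.032] (total mm [222.2 311.1  15.6])
```

View pics/open.png

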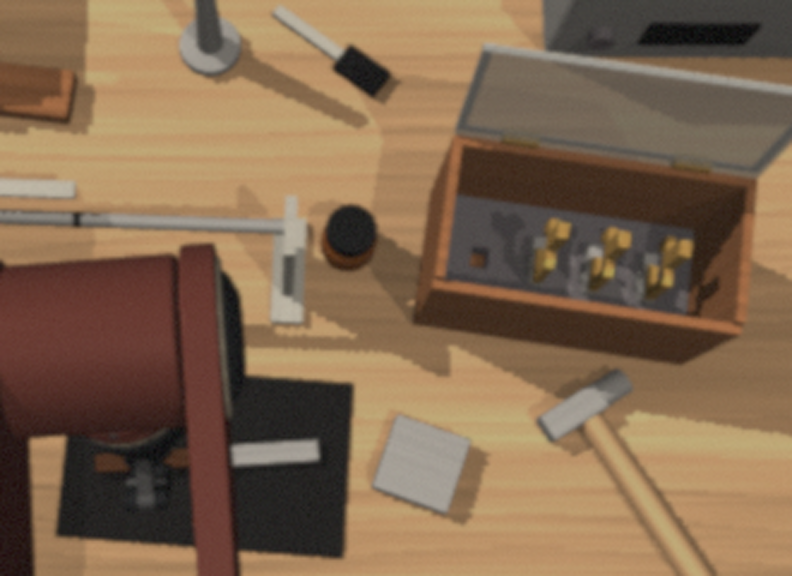

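Request:
jog_arm --commands '[0,0,0,0,0,-0.963,30,0,0,0,0,0,-0.963,30,0,0,0,0,0,-0.963,30,0,0,0,0,0,-0.963,30,0,0,0,0,0,-0.963,30,0,0,0,0,0,-0.963,30,0,0,0,0,0,-0.963,30,0,0,0,0,0,-0.963,30,0,0,0,0,0,-0.963,30,0,0,0,0,0,-0.963,30,0,0,0,0,0,-0.963,30,0,0,0,0,0,-0.963,30,0,0,0,0,0,-0.963,30,0,0,0,0,0,-0.963,30]'

```text
t: 21.05
tool_pos: [0.4006, 0.1078, 0.2619]
tool_rot: [-0.234, -3.128, 0.001]
contact_force: [-1.4, 0.7, 0.0]
opening: 0.0301
grip_force: 0.0
```

```bash
python3 -c "
from h import *
go((.5793,-.208,.2),2.990)"
```

```text
t 21.05 pos [0.4006 0.1078 0.2619] psi 2.992 tilt 0.25 open 30.1 F [-1.4  0.7  0. ] gf 0.0
 turn 1 rows az=0.023; shift 8 rows [-0.467 -0.594  0.129] (total mm [-224.3 -285.2   61.9])
```

Request:
jog_arm --commands '[-0.46,-0.6,0.08,0,0,0,30,-0.46,-0.6,0.08,0,0,0,30,-0.46,-0.6,0.08,0,0,0,30,-0.46,-0.6,0.08,0,0,0,30,-0.46,-0.6,0.08,0,0,0,30,-0.46,-0.6,0.2,0,0,0,30,-0.46,-0.6,0.2,0,0,0,30,-0.46,-0.6,0.2,0,0,0,30,0,0,0,0,0,0,30]'

```text
t: 22.18
tool_pos: [0.5747, -0.2117, 0.1996]
tool_rot: [-0.243, -3.125, -0.004]
contact_force: [-0.3, 0.8, -0.4]
opening: 0.0303
grip_force: 0.0
```

```bash
python3 -c "
from h import *
go((.5793,-.208,.114),2.990)"
```

```text
t 22.18 pos [ 0.5747 -0.2117  0.1996] psi 2.986 tilt 0.43 open 30.3 F [-0.3  0.8 -0.4] gf 0.0
 turn 1 rows az=-0.038; shift 2 rows [-0.033  0.036  0.714] (total mm [-4.   4.3 85.6])
```

Request:
jog_arm --commands '[-0.06,0.07,0.4,0,0,0,30,0,0,0,0,0,0,30,0,0,0,0,0,0,30]'

```text
t: 22.55
tool_pos: [0.5799, -0.206, 0.1806]
tool_rot: [-0.238, -3.132, -0.0]
contact_force: [0.2, 0.1, 0.7]
opening: 0.03
grip_force: 0.0
```

```bash
python3 -c "
from h import *
go((.5793,-.208,.114),2.990)"
```

```text
t 22.55 pos [ 0.5799 -0.206   0.1806] psi 2.99 tilt 0.04 open 30.0 F [0.2 0.1 0.7] gf 0.0
 turn 1 rows az=-0.002; shift 2 rows [ 0.003 -0.017  0.555] (total mm [ 0.3 -2.1 66.6])
```

Request:
jog_arm --commands '[0,-0.03,0.5,0,0,0,30,0,0,0.4,0,0,0,30,0,0,0.21,0,0,0,30,0,0,0,0,0,0,30,0,0,0,0,0,0,0,0,0,0,0,0,0,0,0,0,0,0,0,0,0,0,0,0,0,0,0,0]' --newtons 60

```text
t: 23.55
tool_pos: [0.5811, -0.2089, 0.1158]
tool_rot: [0.239, 3.13, -0.001]
contact_force: [0.5, -0.4, 5.9]
opening: 0.0084
grip_force: 59.8
```

Request:
jog_arm --commands '[0,0,-0.2,0,0,0,0,0,0,-0.5,0,0,0,0,0,0,-0.7,0,0,0,0,0,0,-0.7,0,0,0,0,0,0,-0.7,0,0,0,0,0,0,0,0,0,0,0,0,0,0,0,0,0,0]'

```text
t: 24.42
tool_pos: [0.5795, -0.2082, 0.2808]
tool_rot: [-0.239, -3.131, -0.001]
contact_force: [0.4, 0.3, -1.9]
opening: 0.0089
grip_force: 58.9
```

```bash
cat > car.py <<'E'
from h import *
def car(c="scene"):
    "held carrier in tool frame -> offsets of crown & cross, in tilt-free frame"
    d=eyes.get_image(c);W=cloud(d).reshape(-1,3);W=W[np.isfinite(W).all(1)]
    o=ctrl.get_obs();T=R.from_rotvec(o["tool_rot"]).as_matrix();P=(W-o["tool_pos"])@T*1000
    P=P[(abs(P[:,0])<40)&(abs(P[:,1])<15)&(P[:,2]>6)&(P[:,2]<120)]
    print(c,len(P),"zmax",np.percentile(P[:,2],[99,100]).round(1))
    for a in range(0,120,8):
        q=P[(P[:,2]>=a)&(P[:,2]<a+8)]
        if len(q)>3: print("  z",a,len(q),"x",np.percentile(q[:,0],[2,98]).round(1),"y",np.percentile(q[:,1],[2,98]).round(1))
if __name__=="__main__":
    car()
    y=-.09; yaw=-.033; O=np.array([.5863,.1906])
    p=O+np.array([np.cos(yaw),np.sin(yaw)])*-.06+np.array([-np.sin(yaw),np.cos(yaw)])*y
    go((p[0],p[1],.189),np.pi+yaw)
E
python3 car.py
```

```text
scene 566 zmax [107.4 108.7]
  z 0 11 x [-6.5  4.3] y [-0.2  7.1]
  z 8 75 x [-21.   22.1] y [-4.2  6.9]
  z 16 61 x [-21.3  21.3] y [1.  6.6]
  z 24 35 x [-20.9  22.4] y [-1.8  7.2]
  z 32 23 x [-21.   22.4] y [-2.5  7.2]
  z 40 13 x [14.6 21.8] y [-2.4  5.2]
  z 48 20 x [-3.  22.8] y [0.1 6.4]
  z 56 66 x [-7.5 21.8] y [-3.3  8.1]
  z 64 91 x [-21.   21.6] y [-6.1  8. ]
  z 72 70 x [-21.   22.2] y [0.7 9.6]
  z 80 32 x [-7.2  8.1] y [0.  8.5]
  z 88 26 x [-7.7  7.6] y [-6.6  8.4]
  z 96 26 x [-7.2  8.7] y [0.1 9.3]
  z 104 17 x [-7.2  7.3] y [-3.7  7.2]
t 24.48 pos [ 0.5792 -0.2081  0.2798] psi 2.989 tilt 0.21 open 8.7 F [ 0.7  0.6 -0.6] gf 58.9
 turn 2 rows az=-0.598; shift 7 rows [0.157 0.735 0.216] (total mm [ 66.  308.7  90.8])
```

Request:
jog_arm --commands '[0,0,0,0,0,-0.6,0,0,0,0,0,0,-0.6,0,0.2,0.4,0,0,0,0,0,0.2,0.7,0,0,0,0,0,0.2,0.7,0,0,0,0,0,0.2,0.7,0,0,0,0,0,0.2,0.7,0,0,0,0,0,0.1,0.7,0,0,0,0,0,0,0.7,0,0,0,0,0,0,0.5,0,0,0,0,0,0,0,0,0,0,0,0,0,0,0.7,0,0,0,0,0,0,0.5,0,0,0,0,0,0,0,0,0,0,0]'

```text
t: 26.22
tool_pos: [0.5214, 0.0985, 0.2054]
tool_rot: [-0.053, -3.132, 0.001]
contact_force: [-0.8, 0.8, -0.5]
opening: 0.0091
grip_force: 58.9
```

```bash
python3 car.py
```

```text
scene 624 zmax [111.2 113.8]
  z 8 36 x [-19.3  20.4] y [-2.   6.1]
  z 16 100 x [-20.2  23.6] y [-3.9  5.5]
  z 24 40 x [-20.2  23.5] y [-3.6  5. ]
  z 32 42 x [-20.1  24.1] y [-4.6  5.1]
  z 40 21 x [15.3 22.8] y [-5.5  5.3]
  z 48 18 x [15.4 22.5] y [-3.2  6. ]
  z 56 67 x [-5.4 23.7] y [-4.1  5.9]
  z 64 83 x [-18.9  22.2] y [-4.3  7.8]
  z 72 88 x [-19.4  23.3] y [-6.3  7.9]
  z 80 41 x [-18.8  22.4] y [-0.3  7.8]
  z 88 27 x [-5.6 10.4] y [0.  8.3]
  z 96 30 x [-6.2  9.8] y [-3.9  7.1]
  z 104 25 x [-5.7 10.3] y [-3.7  7.6]
  z 112 5 x [-4.1  7.1] y [-4.2  5.4]
t 26.27 pos [0.5229 0.0987 0.2081] psi 3.108 tilt 0.24 open 8.9 F [-0.8  0.3  0.4] gf 58.9
 turn 1 rows az=-0.004; shift 1 rows [-0.005  0.066  0.318] (total mm [-0.3  3.9 19.1])
```

Request:
jog_arm --commands '[0,0.06,0.31,0,0,0,0,0,0,0,0,0,0,0,0,0,0,0,0,0,0]'

```text
t: 26.65
tool_pos: [0.5245, 0.1032, 0.1919]
tool_rot: [0.051, 3.14, -0.0]
contact_force: [0.6, -0.3, -0.1]
opening: 0.009
grip_force: 59.0
```

```bash
python3 - <<'E'
from car import *
go((.5263,.1004,.189),np.pi-.033)
for c in("scene","top"):
    d=eyes.get_image(c);W=cloud(d).reshape(-1,3)
    yaw=-.033;O=np.array([.5863,.1906]);u=np.array([np.cos(yaw),np.sin(yaw)]);v=np.array([-u[1],u[0]])
    P=np.c_[(W[:,:2]-O)@u,(W[:,:2]-O)@v,W[:,2]]*1000
    q=P[(abs(P[:,1]+90)<12)&(P[:,0]>-90)&(P[:,0]<-30)&(P[:,2]>60)&(P[:,2]<165)]
    print(c,"carrier bottom",np.percentile(q[:,2],[0,1,3]).round(1),"x",np.percentile(q[:,0],[1,99]).round(1),"y",np.percentile(q[:,1],[1,99]).round(1))
    k=q[(q[:,0]>-48)];print(" nose-side z hist",np.histogram(k[:,2],np.arange(60,170,6)))
    b=P[(abs(P[:,1]+120)<20)&(abs(P[:,0])<15)&(P[:,2]>135)&(P[:,2]<156)];print(" bar x",np.percentile(b[:,0],[3,50,97]).round(1),"top",np.percentile(b[:,2],[50,95]).round(1))
E
```

```text
t 26.65 pos [0.5245 0.1032 0.1919] psi 3.109 tilt 0.04 open 9.0 F [ 0.6 -0.3 -0.1] gf 59.0
 turn 1 rows az=0.007; shift 1 rows [-0.032 -0.045  0.049] (total mm [-1.9 -2.7  2.9])
scene carrier bottom [80.7 82.7 85.2] x [-81.6 -37.3] y [-94.7 -81.8]
 nose-side z hist (array([ 0,  0,  0,  0,  0,  0,  0,  0,  8, 17, 36,  1,  0,  0,  0,  5, 11,
        5]), array([ 60,  66,  72,  78,  84,  90,  96, 102, 108, 114, 120, 126, 132,
       138, 144, 150, 156, 162, 168]))
 bar x [-4.2  2.1  6.2] top [148.4 150.8]
top carrier bottom [85.5 85.9 86.6] x [-71.7 -49.3] y [-97.1 -91.5]
 nose-side z hist (array([0, 0, 0, 0, 0, 0, 0, 0, 0, 0, 0, 0, 0, 0, 0, 0, 0, 0]), array([ 60,  66,  72,  78,  84,  90,  96, 102, 108, 114, 120, 126, 132,
       138, 144, 150, 156, 162, 168]))
 bar x [0.9 1.7 2.6] top [150.9 151.3]
```

Request:
jog_arm --commands '[-0.25,0,0,0,0,0,0,-0.25,0,0,0,0,0,0,-0.25,0,0,0,0,0,0,-0.25,0,0,0,0,0,0,0,0,0,0,0,0,0,0,0,0.1,0,0,0,0,0,0,0.1,0,0,0,0,0,0,0,0,0,0,0]'

```text
t: 27.75
tool_pos: [0.5832, 0.1012, 0.1783]
tool_rot: [-0.051, -3.139, 0.0]
contact_force: [0.1, -0.1, -1.0]
opening: 0.0086
grip_force: 58.9
```

```bash
cat > rl.py <<'E'
from h import *
yaw=-.033;O=np.array([.5863,.1906]);u=np.array([np.cos(yaw),np.sin(yaw)]);v=np.array([-u[1],u[0]])
def T(x,y,z): return np.r_[O+x*u+y*v,z]
def rf(): 
    o=ctrl.get_obs();p=o["tool_pos"][:2]-O;print("rail frame tcp mm",(p@u*1000).round(1),(p@v*1000).round(1),(o["tool_pos"][2]*1000).round(1),"F",o["contact_force"].round(1),"t",round(o["t"],1),"open",round(o["opening"]*1000,1),"gf",round(o["grip_force"],1))
def pic(n,c="scene",box=(230,450,230,430),f=3):
    d=eyes.get_image(c);a,b,e,g=box;cv2.imwrite("pics/"+n,cv2.resize(d["image"][a:b,e:g,::-1],None,fx=f,fy=f,interpolation=2))
if __name__=="__main__":
    rf();pic("hk1.png")
E
python3 rl.py
```

```text
rail frame tcp mm -0.2 -89.4 178.3 F [ 0.1 -0.1 -1. ] t 27.8 open 8.6 gf 58.9
```

View pics/hk1.png

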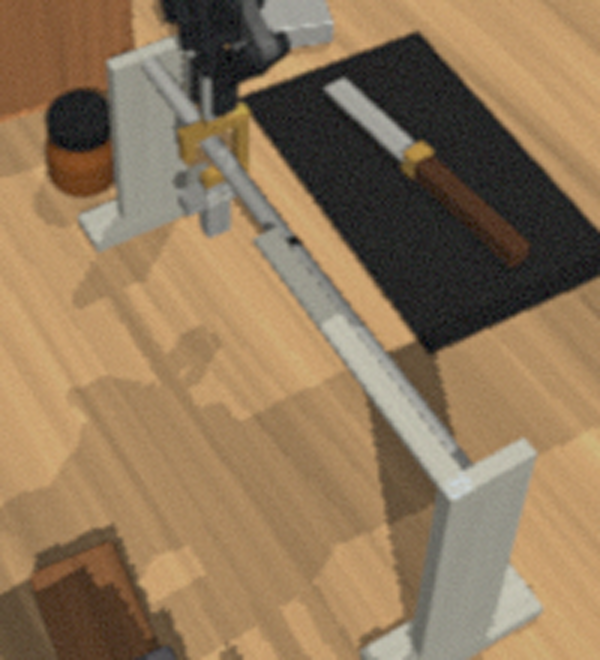

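The bar is inside the hook at crop (215,150). I'll lower to 2–3 mm of play and slide under the keeper.

Request:
jog_arm --commands '[0,0,0.1,0,0,0,0,0,0,0,0,0,0,0,0,0.2,0,0,0,0,0,0,0.4,0,0,0,0,0,0,0.5,0,0,0,0,0,0,0.5,0,0,0,0,0,0,0.5,0,0,0,0,0,0,0.5,0,0,0,0,0,0,0.5,0,0,0,0,0,0,0.4,0,0,0,0,0,0,0,0,0,0,0,0,0,0,0,0,0,0,0]'

```text
t: 29.3
tool_pos: [0.591, 0.3107, 0.1733]
tool_rot: [-0.051, -3.141, 0.001]
contact_force: [-0.3, -0.6, -1.3]
opening: 0.009
grip_force: 58.9
```

```bash
python3 -c "
from rl import *
rf(); go(T(0,.125,.170),np.pi-.033)"
```

```text
rail frame tcp mm 0.7 120.2 173.3 F [-0.3 -0.6 -1.3] t 29.3 open 9.0 gf 58.9
t 29.3 pos [0.591  0.3107 0.1733] psi 3.109 tilt 0.03 open 9.0 F [-0.3 -0.6 -1.3] gf 58.9
 turn 1 rows az=0.004; shift 1 rows [0.012 0.08  0.055] (total mm [0.7 4.8 3.3])
```

Request:
jog_arm --commands '[0,0.03,0.05,0,0,0,0,0,0,0,0,0,0,0,0,0,0,0,0,0,14,0,0,0,0,0,0,24,0,0,0,0,0,0,24,0,0,-0.3,0,0,0,24,0,0,-0.6,0,0,0,24,0,0,-0.6,0,0,0,24,0,0,0,0,0,0,30]'

```text
t: 30.42
tool_pos: [0.5931, 0.3138, 0.267]
tool_rot: [0.051, 3.132, 0.006]
contact_force: [-0.4, 0.3, 0.3]
opening: 0.0301
grip_force: 0.0
```

```bash
cat > hung.py <<'E'
from rl import *
def hung():
    d=eyes.get_image("scene");W=cloud(d).reshape(-1,3)
    P=np.c_[(W[:,:2]-O)@u,(W[:,:2]-O)@v,W[:,2]]*1000
    q=P[(abs(P[:,0])<9)&(P[:,2]>171)&(P[:,2]<215)&(abs(P[:,1])<165)]
    h,e=np.histogram(q[:,1],np.arange(-165,166,6)); print("tab hist y:",[(int(a),int(b)) for a,b in zip(e,h) if b>3],"top",q[:,2].max().round(1) if len(q) else None)
if __name__=="__main__":
    rf();hung();pic("hu%d.png"%int(ctrl.get_obs()["t"]))
    go((.5717,-.2574,.2),2.990)
E
python3 hung.py
```

```text
rail frame tcp mm 2.8 123.4 267.0 F [-0.4  0.3  0.3] t 30.4 open 30.1 gf 0.0
tab hist y: [(117, 57), (123, 111)] top 200.1
t 30.52 pos [0.5913 0.313  0.2616] psi 3.109 tilt 0.1 open 29.7 F [-0.7 -0.5 -0.6] gf 0.0
 turn 2 rows az=0.596; shift 12 rows [-0.093 -0.787  0.086] (total mm [ -66.8 -566.8   61.6])
```

Request:
jog_arm --commands '[0,0,0,0,0,0.6,30,0,0,0,0,0,0.6,30,-0.09,-0.79,0,0,0,0,30,-0.09,-0.79,0,0,0,0,30,-0.09,-0.79,0,0,0,0,30,-0.09,-0.79,0,0,0,0,30,-0.09,-0.79,0,0,0,0,30,-0.09,-0.79,0,0,0,0,30,-0.09,-0.79,0,0,0,0,30,-0.09,-0.79,0,0,0,0,30,-0.09,-0.79,0,0,0,0,30,-0.09,-0.79,0,0,0,0,30,-0.09,-0.79,0.3,0,0,0,30,-0.09,-0.79,0.6,0,0,0,30,0,0,0.4,0,0,0,30,0,0,0,0,0,0,30,0,0,0,0,0,0,30]'

```text
t: 32.65
tool_pos: [0.5688, -0.2588, 0.1827]
tool_rot: [0.238, 3.132, 0.0]
contact_force: [1.0, 0.2, 1.1]
opening: 0.03
grip_force: 0.0
```

```bash
python3 -c "
from h import *
go((.5717,-.2574,.114),2.990)"
```

```text
t 32.65 pos [ 0.5688 -0.2588  0.1827] psi 2.99 tilt 0.01 open 30.0 F [1.  0.2 1.1] gf 0.0
 turn 1 rows az=-0.003; shift 2 rows [-0.022  0.015  0.573] (total mm [-2.6  1.8 68.7])
```

Request:
jog_arm --commands '[-0.03,0.03,0.5,0,0,0,30,0,0,0.4,0,0,0,30,0,0,0.24,0,0,0,30,0,0,0,0,0,0,30,0,0,0,0,0,0,0,0,0,0,0,0,0,0,0,0,0,0,0,0,0,0,0,0,0,0,0,0]' --newtons 70

```text
t: 33.65
tool_pos: [0.5718, -0.2582, 0.1159]
tool_rot: [0.239, 3.13, -0.002]
contact_force: [0.5, 0.7, 6.6]
opening: 0.0088
grip_force: 69.2
```

Request:
jog_arm --commands '[0,0,-0.2,0,0,0,0,0,0,-0.5,0,0,0,0,0,0,-0.7,0,0,0,0,0,0,-0.7,0,0,0,0,0,0,-0.7,0,0,0,0,0,0,0,0,0,0,0,0,0,0,0,0,0,0]'

```text
t: 34.52
tool_pos: [0.5701, -0.2574, 0.2807]
tool_rot: [-0.239, -3.131, -0.001]
contact_force: [-0.1, 0.6, -1.7]
opening: 0.0087
grip_force: 68.6
```

```bash
python3 car.py
```

```text
scene 532 zmax [107.1 108.5]
  z 0 5 x [-7.6  3.1] y [2.6 6.9]
  z 8 72 x [-21.9  19.7] y [-4.4  7.8]
  z 16 59 x [-22.9  19.7] y [-2.3  6.9]
  z 24 28 x [-23.1  20.8] y [0.1 6.3]
  z 32 24 x [-22.3  20. ] y [-3.6  6.6]
  z 40 11 x [12.8 19.7] y [2.8 8.3]
  z 48 21 x [-8.  20.9] y [-0.7  5.4]
  z 56 64 x [-8.7 19.9] y [-4.8  7.3]
  z 64 85 x [-22.7  20.5] y [-5.5  8.2]
  z 72 67 x [-22.4  19.3] y [-3.1  9.6]
  z 80 28 x [-13.4  15.1] y [2.2 9.1]
  z 88 25 x [-9.4  6.6] y [-0.1  8.4]
  z 96 28 x [-9.4  5.8] y [-6.   7.9]
  z 104 15 x [-8.7  5.8] y [0.3 9.2]
t 34.58 pos [ 0.5698 -0.2572  0.2796] psi 2.989 tilt 0.22 open 8.5 F [ 0.2  1.  -1.8] gf 68.5
 turn 2 rows az=-0.598; shift 8 rows [0.121 0.746 0.189] (total mm [ 58.3 358.1  90.6])
```

Request:
jog_arm --commands '[0,0,0,0,0,-0.6,0,0,0,0,0,0,-0.6,0,0.2,0.4,0,0,0,0,0,0.2,0.75,0,0,0,0,0,0.2,0.75,0,0,0,0,0,0.2,0.75,0,0,0,0,0,0.2,0.75,0,0,0,0,0,0,0.75,0,0,0,0,0,0,0.75,0,0,0,0,0,0,0.7,0,0,0,0,0,0,0.4,0,0,0,0,0,0,0,0,0,0,0,0,0,0,0.7,0,0,0,0,0,0,0.5,0,0,0,0,0,0,0.3,0,0,0,0,0,0,0,0,0,0,0,0,0,0,0,0,0,0]'

```text
t: 36.7
tool_pos: [0.5232, 0.1038, 0.1933]
tool_rot: [0.052, 3.139, 0.0]
contact_force: [0.3, -0.3, -0.7]
opening: 0.0083
grip_force: 68.6
```

```bash
python3 -c "
from rl import *
from car import car
car(); rf(); go(T(0,-.09,.189),np.pi-.033)"
```

```text
scene 618 zmax [109.1 112.1]
  z 0 5 x [-8.9  2. ] y [-1.6  6.1]
  z 8 76 x [-21.9  20.4] y [-3.9  6.5]
  z 16 68 x [-23.1  18.9] y [-2.4  5.5]
  z 24 35 x [-23.1  19.4] y [-2.2  5.1]
  z 32 33 x [-23.1  20.8] y [-2.9  5.7]
  z 40 16 x [12.5 20.7] y [-1.1  6.2]
  z 48 19 x [ 5.2 21.4] y [-1.1  5.1]
  z 56 75 x [-9.  18.3] y [-4.8  5.8]
  z 64 103 x [-22.7  21. ] y [-4.7  7.5]
  z 72 68 x [-23.2  20.4] y [-4.6  8.3]
  z 80 33 x [-22.4  13.2] y [-2.1  7. ]
  z 88 29 x [-9.5  6.6] y [-1.9  7.5]
  z 96 35 x [-9.9  7. ] y [-4.6  8.4]
  z 104 21 x [-9.3  6.8] y [-3.1  7.1]
rail frame tcp mm -59.9 -88.7 193.8 F [ 0.7 -0.  -1.5] t 36.8 open 8.5 gf 68.6
t 36.75 pos [0.5235 0.1039 0.1938] psi 3.109 tilt 0.16 open 8.5 F [ 0.7 -0.  -1.5] gf 68.6
 turn 1 rows az=0.002; shift 2 rows [-0.499 -0.011  0.04 ] (total mm [-59.9  -1.3   4.8])
```

Request:
jog_arm --commands '[0,0,0.05,0,0,0,0,-0.25,0,0,0,0,0,0,-0.25,0,0,0,0,0,0,-0.25,0,0,0,0,0,0,-0.22,0,0,0,0,0,0,0,0,0,0,0,0,0,0,0,0.1,0,0,0,0,0,0,0.1,0,0,0,0,0,0,0,0,0,0,0]'

```text
t: 37.88
tool_pos: [0.5797, 0.1022, 0.1759]
tool_rot: [-0.051, -3.139, 0.0]
contact_force: [1.2, 0.1, -1.0]
opening: 0.0083
grip_force: 68.6
```

```bash
python3 -c "
from rl import *
rf()"
```

```text
rail frame tcp mm -3.7 -88.6 175.9 F [ 1.2  0.1 -1. ] t 37.9 open 8.3 gf 68.6
```

Request:
jog_arm --commands '[-0.05,0,0.055,0,0,0,0,0,0,0,0,0,0,0,0,0.2,0,0,0,0,0,0,0.4,0,0,0,0,0,0,0.5,0,0,0,0,0,0,0.5,0,0,0,0,0,0,0.5,0,0,0,0,0,0,0.4,0,0,0,0,0,0,0.28,0,0,0,0,0,0,0,0,0,0,0,0,0,0,0,0,0,0,0]'

```text
t: 39.25
tool_pos: [0.5891, 0.2682, 0.1736]
tool_rot: [-0.052, -3.141, 0.001]
contact_force: [-0.7, 0.3, -1.2]
opening: 0.0083
grip_force: 68.6
```

```bash
python3 -c "
from rl import *
rf(); go(T(0,.08,.170),np.pi-.033)"
```

```text
rail frame tcp mm 0.2 77.7 173.6 F [-0.7  0.3 -1.2] t 39.2 open 8.3 gf 68.6
t 39.25 pos [0.5891 0.2682 0.1736] psi 3.109 tilt 0.03 open 8.3 F [-0.7  0.3 -1.2] gf 68.6
 turn 1 rows az=0.001; shift 1 rows [0.004 0.039 0.06 ] (total mm [0.2 2.3 3.6])
```

Request:
jog_arm --commands '[0,0,0.055,0,0,0,0,0,0,0,0,0,0,0,0,0,0,0,0,0,14,0,0,0,0,0,0,24,0,0,0,0,0,0,24,0,0,-0.3,0,0,0,24,0,0,-0.6,0,0,0,24,0,0,-0.6,0,0,0,24,0,0,0,0,0,0,30]'

```text
t: 40.38
tool_pos: [0.5912, 0.2696, 0.2668]
tool_rot: [0.051, 3.132, 0.005]
contact_force: [0.3, -0.0, -0.1]
opening: 0.0299
grip_force: 0.0
```

```bash
sed -i 's/(.5717,-.2574,.2)/(.5642,-.3068,.1827)/' hung.py; python3 hung.py; python3 bl.py | grep -i cand
```

```text
rail frame tcp mm 2.3 79.1 266.8 F [ 0.3 -0.  -0.1] t 40.4 open 29.9 gf 0.0
tab hist y: [(69, 9), (75, 27), (81, 69), (117, 56), (123, 114)] top 199.9
t 40.48 pos [0.5893 0.2689 0.2616] psi 3.109 tilt 0.1 open 29.6 F [ 0.4 -0.8 -1. ] gf 0.0
 turn 2 rows az=0.596; shift 12 rows [-0.086 -0.796  0.11 ] (total mm [ -62.1 -572.9   78.9])
 cand 0.57 [0.404 0.085 0.017] [403.7  86.6] 19.0 198.5 5.1
 cand 0.86 [0.405 0.161 0.02 ] [467.7 221.1] 303.1 75.6 50.8
 cand 0.67 [0.185 0.296 0.008] [180.9 287.2] 27.3 151.1 9.6
 cand 0.61 [0.594 0.271 0.138] [547.7 232.8] 152.4 34.6 38.8
 cand 0.24 [0.757 0.29  0.026] [758.3 303.4] 160.8 63.1 78.5
```

Request:
jog_arm --commands '[0,0,0,0,0,0.6,30,0,0,0,0,0,0.6,30,-0.09,-0.8,0,0,0,0,30,-0.09,-0.8,0,0,0,0,30,-0.09,-0.8,0,0,0,0,30,-0.09,-0.8,0,0,0,0,30,-0.09,-0.8,0,0,0,0,30,-0.09,-0.8,0,0,0,0,30,-0.09,-0.8,0,0,0,0,30,-0.09,-0.8,0,0,0,0,30,-0.09,-0.8,0,0,0,0,30,-0.09,-0.8,0,0,0,0,30,-0.09,-0.8,0.3,0,0,0,30,-0.09,-0.77,0.6,0,0,0,30,0,0,0.4,0,0,0,30,0,0,0,0,0,0,30,0,0,0,0,0,0,30,0,0,0,0,0,0,30]'

```text
t: 43.12
tool_pos: [0.5669, -0.3085, 0.1846]
tool_rot: [0.237, 3.13, -0.003]
contact_force: [0.2, -0.5, 1.1]
opening: 0.0299
grip_force: 0.0
```

```bash
python3 -c "
from h import *
go((.5642,-.3068,.114),2.990)"
```

```text
t 43.12 pos [ 0.5669 -0.3085  0.1846] psi 2.99 tilt 0.19 open 29.9 F [ 0.2 -0.5  1.1] gf 0.0
 turn 1 rows az=0.001; shift 2 rows [0.024 0.011 0.588] (total mm [ 2.9  1.3 70.6])
```

Request:
jog_arm --commands '[0.04,0.02,0.5,0,0,0,30,0,0,0.4,0,0,0,30,0,0,0.26,0,0,0,30,0,0,0,0,0,0,30,0,0,0,0,0,0,0,0,0,0,0,0,0,0,0,0,0,0,0,0,0,0,0,0,0,0,0,0]' --newtons 70

```text
t: 44.12
tool_pos: [0.5646, -0.3076, 0.1146]
tool_rot: [0.239, 3.13, -0.002]
contact_force: [0.5, -0.0, 5.3]
opening: 0.0091
grip_force: 69.1
```

Request:
jog_arm --commands '[0,0,-0.2,0,0,0,0,0,0,-0.5,0,0,0,0,0,0,-0.7,0,0,0,0,0,0,-0.7,0,0,0,0,0,0,-0.7,0,0,0,0,0,0,0,0,0,0,0,0,0,0,0,0,0,0]'

```text
t: 45.0
tool_pos: [0.5631, -0.3067, 0.2796]
tool_rot: [-0.239, -3.131, -0.001]
contact_force: [0.6, -1.1, -1.3]
opening: 0.0083
grip_force: 68.5
```

```bash
python3 car.py
```

```text
scene 499 zmax [105.5 107.1]
  z 0 6 x [-7.9  2.5] y [-2.7  6.7]
  z 8 76 x [-22.7  19.6] y [-4.5  7.3]
  z 16 44 x [-22.8  19.7] y [-0.6  6.7]
  z 24 31 x [-22.3  21.3] y [-3.4  6.2]
  z 32 15 x [-22.2  19.9] y [-2.4 10.8]
  z 40 17 x [13.1 20.9] y [-3.   5.7]
  z 48 22 x [-5.7 19.7] y [-3.4  8.3]
  z 56 59 x [-9.2 20.7] y [-4.1  9.6]
  z 64 88 x [-22.8  19.6] y [-6.4  9.1]
  z 72 54 x [-22.4  20. ] y [-1.2  9.6]
  z 80 28 x [-9.   6.3] y [ 3.5 10.3]
  z 88 26 x [-8.9  6.2] y [-3.2  8.3]
  z 96 23 x [-8.6  7. ] y [-2.5  8.7]
  z 104 10 x [-8.1  5.4] y [-0.4  8.2]
t 45.05 pos [ 0.5628 -0.3065  0.2784] psi 2.989 tilt 0.22 open 8.7 F [ 0.3  0.7 -0.9] gf 68.5
 turn 2 rows az=-0.598; shift 9 rows [0.098 0.755 0.166] (total mm [ 52.9 407.6  89.4])
```

Request:
jog_arm --commands '[0,0,0,0,0,-0.6,0,0,0,0,0,0,-0.6,0,0.18,0.4,0,0,0,0,0,0.2,0.8,0,0,0,0,0,0.2,0.8,0,0,0,0,0,0.2,0.8,0,0,0,0,0,0.1,0.8,0,0,0,0,0,0,0.8,0,0,0,0,0,0,0.8,0,0,0,0,0,0,0.8,0,0,0,0,0,0,0.8,0,0,0,0,0,0,0,0,0,0,0,0,0,0,0.7,0,0,0,0,0,0,0.5,0,0,0,0,0,0,0.3,0,0,0,0,0,0,0,0,0,0,0,0,0,0,0,0,0,0]'

```text
t: 47.18
tool_pos: [0.5249, 0.1022, 0.1921]
tool_rot: [0.052, 3.139, 0.0]
contact_force: [0.5, 0.9, -0.6]
opening: 0.0089
grip_force: 68.7
```

```bash
python3 -c "
from rl import *
from car import car
car(); rf(); go(T(0,-.09,.189),np.pi-.033)"
```

```text
scene 603 zmax [107.5 109.6]
  z 0 7 x [-8.   3.1] y [-2.2  6.3]
  z 8 79 x [-22.7  20.1] y [-3.7  6.2]
  z 16 61 x [-22.6  19.9] y [-1.   5.2]
  z 24 37 x [-23.4  19.8] y [-1.6  6. ]
  z 32 27 x [-21.3  21.7] y [-3.4  5.8]
  z 40 19 x [12.2 21.8] y [-1.6  6.3]
  z 48 21 x [-8.7 19.6] y [-3.4  5.5]
  z 56 78 x [-8.6 19.5] y [-3.5  5.9]
  z 64 106 x [-22.3  18.3] y [-6.   7.6]
  z 72 64 x [-22.3  18.9] y [-4.2  7.9]
  z 80 27 x [-8.5 19.5] y [4.1 7.6]
  z 88 30 x [-9.3  7.9] y [-1.6  7.8]
  z 96 31 x [-9.5  6.5] y [-3.3  7.7]
  z 104 16 x [-8.7  5.7] y [-3.1  7.5]
rail frame tcp mm -58.2 -90.3 192.5 F [ 0.6 -0.3 -0.2] t 47.2 open 8.7 gf 68.7
t 47.23 pos [0.5252 0.1023 0.1925] psi 3.109 tilt 0.16 open 8.7 F [ 0.6 -0.3 -0.2] gf 68.7
 turn 1 rows az=0.002; shift 2 rows [-0.485  0.003  0.029] (total mm [-58.2   0.3   3.5])
```

Request:
jog_arm --commands '[0,0,0.05,0,0,0,0,-0.25,0,0,0,0,0,0,-0.25,0,0,0,0,0,0,-0.25,0,0,0,0,0,0,-0.23,0,0,0,0,0,0,0,0,0,0,0,0,0,0,0,0.1,0,0,0,0,0,0,0.1,0,0,0,0,0,0,0,0,0,0,0]'

```text
t: 48.35
tool_pos: [0.582, 0.1006, 0.1747]
tool_rot: [-0.051, -3.139, 0.0]
contact_force: [-0.3, 0.6, -1.5]
opening: 0.0086
grip_force: 68.7
```

```bash
python3 -c "
from rl import *
rf()"
```

```text
rail frame tcp mm -1.4 -90.1 174.7 F [-0.3  0.6 -1.5] t 48.4 open 8.6 gf 68.7
```

Request:
jog_arm --commands '[-0.02,0,0.04,0,0,0,0,0,0,0,0,0,0,0,0,0.2,0,0,0,0,0,0,0.4,0,0,0,0,0,0,0.5,0,0,0,0,0,0,0.5,0,0,0,0,0,0,0.4,0,0,0,0,0,0,0.12,0,0,0,0,0,0,0,0,0,0,0,0,0,0,0,0,0,0,0]'

```text
t: 49.6
tool_pos: [0.5883, 0.227, 0.1734]
tool_rot: [-0.052, -3.141, 0.0]
contact_force: [-0.0, -0.4, -0.5]
opening: 0.0089
grip_force: 68.7
```

```bash
python3 -c "
from rl import *
rf(); go(T(0,.037,.169),np.pi-.033)"
```

```text
rail frame tcp mm 0.8 36.4 173.4 F [-0.  -0.4 -0.5] t 49.6 open 8.9 gf 68.7
t 49.6 pos [0.5883 0.227  0.1734] psi 3.108 tilt 0.02 open 8.9 F [-0.  -0.4 -0.5] gf 68.7
 turn 1 rows az=-0.002; shift 1 rows [0.013 0.009 0.074] (total mm [0.8 0.6 4.4])
```

Request:
jog_arm --commands '[0,0,0.06,0,0,0,0,0,0,0,0,0,0,0,0,0,0,0,0,0,14,0,0,0,0,0,0,24,0,0,0,0,0,0,24,0,0,-0.3,0,0,0,24,0,0,-0.7,0,0,0,24,0,0,-0.7,0,0,0,24,0,0,-0.7,0,0,0,0,0,0,-0.3,0,0,0,0,0,0,0,0,0,0,0]'

```text
t: 50.98
tool_pos: [0.5888, 0.2279, 0.3338]
tool_rot: [0.051, 3.138, 0.001]
contact_force: [0.4, -0.5, -0.2]
opening: -0.0001
grip_force: 0.0
```

```bash
sed -i 's/(.5642,-.3068,.1827)/(.704,-.2523,.33)/' hung.py; python3 hung.py; python3 - <<'E'
from lid import *
lid();lid("top")
th=np.linspace(1.75,0,19);r=.11
x=.065-r*np.cos(th)+.005*np.sin(th)+.011; z=.15+r*np.sin(th)+.005*np.cos(th)
print("start",x[0],z[0],"end",x[-1],z[-1])
for t,a,b in zip(th[1:],-np.diff(x)/.06,-np.diff(z)/.06): print(round(t,2),round(a,3),round(b,3))
E
```

```text
rail frame tcp mm 1.3 37.3 333.8 F [ 0.4 -0.5 -0.2] t 51.0 open -0.1 gf 0.0
tab hist y: [(33, 24), (39, 76), (69, 10), (75, 26), (81, 80), (117, 61), (123, 111)] top 200.5
t 51.08 pos [0.5877 0.2275 0.3298] psi 3.109 tilt 0.16 open -0.0 F [ 0.8 -0.2 -0.6] gf 0.0
 turn 2 rows az=0.596; shift 10 rows [-0.312 -0.761 -0.   ] (total mm [-1.874e+02 -4.567e+02 -2.000e-01])
scene lid angle median 1.726 n 346 [1.692 1.767]
top lid angle median 1.695 n 1959 [1.682 1.717]
start 0.1005269958558138 0.2573472238778856 end -0.034 0.155
1.65 0.176 -0.031
1.56 0.178 -0.014
1.46 0.178 0.003
1.36 0.177 0.021
1.26 0.174 0.038
1.17 0.17 0.054
1.07 0.164 0.071
0.97 0.156 0.086
0.88 0.147 0.101
0.78 0.137 0.115
0.68 0.125 0.127
0.58 0.112 0.139
0.49 0.098 0.149
0.39 0.083 0.158
0.29 0.067 0.165
0.19 0.051 0.171
0.1 0.034 0.175
0.0 0.017 0.178
```

```bash
ls -t pics | head -1; cp pics/$(ls -t pics | head -1) pics/hungall.png
```

```text
hu51.png
```

View pics/hungall.png

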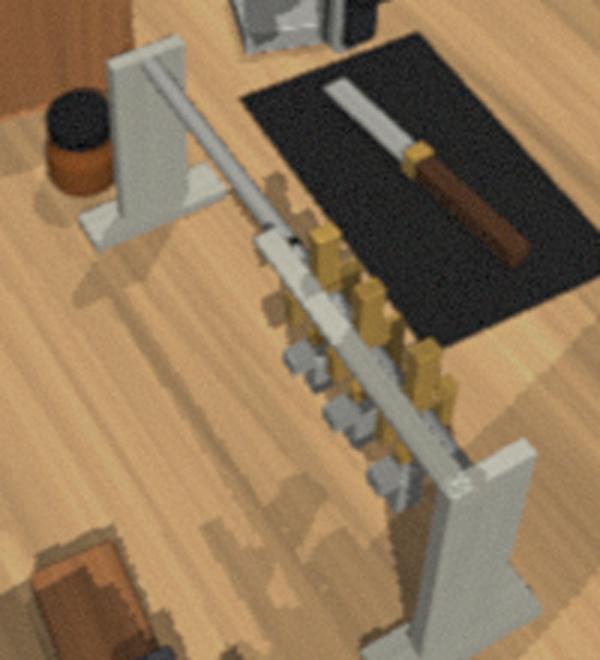

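All three carriers hang under the keeper past the mark, with tabs at crop (325,255), (368,310) and (425,370), and the blade lies on the mat. Next is closing the lid from behind.

Request:
jog_arm --commands '[0,0,0,0,0,0.6,0,0,0,0,0,0,0.6,0,-0.31,-0.76,0,0,0,0,0,-0.31,-0.76,0,0,0,0,0,-0.31,-0.76,0,0,0,0,0,-0.31,-0.76,0,0,0,0,0,-0.31,-0.76,0,0,0,0,0,-0.31,-0.76,0,0,0,0,0,-0.31,-0.76,0,0,0,0,0,-0.31,-0.76,0,0,0,0,0,-0.31,-0.76,0,0,0,0,0,-0.31,-0.76,0,0,0,0,0,0,0,0,0,0,0,0,0,0,0,0,0,0,0]'

```text
t: 52.92
tool_pos: [0.7024, -0.2509, 0.3298]
tool_rot: [-0.239, -3.13, -0.002]
contact_force: [-0.1, 1.0, -0.4]
opening: -0.0001
grip_force: 0.0
```

```bash
python3 - <<'E'
from lid import *
go(np.r_[C+.130*u,.257],2.990)
E
```

```text
t 52.92 pos [ 0.7024 -0.2509  0.3298] psi 2.989 tilt 0.18 open -0.1 F [-0.1  1.  -0.4] gf 0.0
 turn 1 rows az=-0.011; shift 2 rows [-0.015 -0.009  0.607] (total mm [-1.8 -1.1 72.8])
```

Request:
jog_arm --commands '[0,0,0.6,0,0,0,0,0,0,0.6,0,0,0,0,0,0,0,0,0,0,0,0.23,0,0,0,0,0,0,0.23,0,0,0,0,0,0,0.176,0,-0.03,0,0,0,0,0.178,0,-0.014,0,0,0,0,0.178,0,0,0,0,0,0,0.177,0,0.02,0,0,0,0,0.174,0,0.038,0,0,0,0,0.17,0,0.054,0,0,0,0,0.164,0,0.07,0,0,0,0,0.156,0,0.086,0,0,0,0,0.147,0,0.1,0,0,0,0,0.137,0,0.115,0,0,0,0,0,0,0,0,0,0,0]'

```text
t: 54.92
tool_pos: [0.5762, -0.2316, 0.2321]
tool_rot: [-0.239, -3.13, -0.002]
contact_force: [0.3, -0.4, 0.6]
opening: -0.0004
grip_force: 0.0
```

```bash
python3 lid.py
```

```text
scene lid angle median 0.834 n 1159 [0.813 0.864]
top lid angle median 0.834 n 758 [0.807 0.863]
t 55.02 pos [ 0.5771 -0.2319  0.233 ] psi 2.989 tilt 0.05 open -0.4 F [ 0.1 -0.2  0.8] gf 0.0
 turn 1 rows az=-0.000; shift 4 rows [ 0.749  0.019 -0.071] (total mm [179.9   4.6 -17. ])
```

Closing well. I'll continue down with a slight over-press at the end.

Request:
jog_arm --commands '[0.125,0,0.127,0,0,0,0,0.112,0,0.139,0,0,0,0,0.098,0,0.149,0,0,0,0,0.083,0,0.158,0,0,0,0,0.067,0,0.165,0,0,0,0,0.05,0,0.171,0,0,0,0,0.034,0,0.175,0,0,0,0,0.017,0,0.15,0,0,0,0,0,0,0.04,0,0,0,0,0,0,0,0,0,0,0]'

```text
t: 56.28
tool_pos: [0.5426, -0.2266, 0.1568]
tool_rot: [-0.239, -3.132, -0.0]
contact_force: [0.2, -0.8, -0.2]
opening: 0.0
grip_force: 0.0
```

```bash
cat > shut.py <<'E'
from lid import *
def sh():
    for c in("scene","top"):
        W=cloud(eyes.get_image(c)).reshape(-1,3);P=np.c_[(W[:,:2]-C)@u,(W[:,:2]-C)@v,W[:,2]]
        for lo,hi in((-.062,-.04),(.04,.06)):
            q=P[(P[:,0]>lo)&(P[:,0]<hi)&(abs(P[:,1])>.06)&(abs(P[:,1])<.12)&(P[:,2]>.14)&(P[:,2]<.2)];print(c,lo,len(q),"z",np.percentile(q[:,2],[20,50,80]).round(4))
    go((.52,-.2,.15))
if __name__=="__main__": sh()
E
python3 shut.py
```

```text
scene -0.062 191 z [0.1548 0.1562 0.1576]
scene 0.04 308 z [0.1542 0.1552 0.1564]
top -0.062 349 z [0.1545 0.1562 0.1577]
top 0.04 301 z [0.1537 0.1552 0.1567]
t 56.38 pos [ 0.5428 -0.2268  0.1574] psi 2.989 tilt 0.04 open -0.0 F [ 0.4 -0.6  0.7] gf 0.0
 turn 1 rows az=-0.000; shift 1 rows [0.444 0.383 0.123] (total mm [26.7 23.   7.4])
```

Request:
jog_arm --commands '[0,0,0.03,0,0,0,0,0,0,0.02,0,0,0,0,0,0,0,0,0,0,0]'

```text
t: 56.75
tool_pos: [0.5429, -0.2268, 0.155]
tool_rot: [0.239, 3.132, -0.001]
contact_force: [-1.8, 0.9, 5.7]
opening: 0.0001
grip_force: 2.3
```

Request:
jog_arm --commands '[0,0,0.02,0,0,0,0,0,0,0,0,0,0,0]'

```text
t: 57.0
tool_pos: [0.5429, -0.2269, 0.1549]
tool_rot: [0.239, 3.132, -0.001]
contact_force: [-4.0, 2.4, 9.2]
opening: -0.0002
grip_force: 4.7
```

```bash
python3 shut.py
```

```text
scene -0.062 185 z [0.1541 0.1554 0.1565]
scene 0.04 309 z [0.154  0.1551 0.1563]
top -0.062 345 z [0.1539 0.1553 0.1568]
top 0.04 301 z [0.1537 0.1551 0.1566]
t 57.1 pos [ 0.5429 -0.2269  0.1549] psi 2.989 tilt 0.06 open -0.1 F [-3.4  1.8  9.3] gf 4.7
 turn 1 rows az=-0.000; shift 1 rows [0.446 0.385 0.082] (total mm [26.7 23.1  4.9])
```

Hard stop at 9 N: the lid is shut. I'll raise the arm away and do a final check.

Request:
jog_arm --commands '[0,0,-0.1,0,0,0,0,0,0,-0.5,0,0,0,0,0,0,-0.8,0,0,0,0,0.3,0,-0.8,0,0,0,0,0.8,0,0,0,0,0,0,0.8,0,0,0,0,0,0,0.3,0,0,0,0,0,0,0,0,0,0,0,0,0,0,0,0,0,0,0,0]'

```text
t: 58.22
tool_pos: [0.4125, -0.2067, 0.2847]
tool_rot: [0.239, 3.132, 0.0]
contact_force: [0.1, -0.3, -0.0]
opening: 0.0
grip_force: 0.0
```

```bash
python3 shut.py; python3 hung.py; python3 -c "
from bl import *
blade('scene');save('end.png',eyes.get_image('scene')['image'])"
```

```text
scene -0.062 327 z [0.1541 0.1553 0.1566]
scene 0.04 303 z [0.1543 0.1551 0.1563]
top -0.062 336 z [0.1539 0.1554 0.1568]
top 0.04 503 z [0.1539 0.1551 0.1565]
t 58.33 pos [ 0.4126 -0.2067  0.2846] psi 2.989 tilt 0.03 open -0.0 F [-0.6  0.7  0.4] gf 0.0
 turn 1 rows az=-0.000; shift 4 rows [-0.438  0.095  0.561] (total mm [-105.1   22.9  134.6])
rail frame tcp mm -160.5 -402.8 284.6 F [-0.6  0.7  0.4] t 58.3 open -0.0 gf 0.0
tab hist y: [(33, 24), (39, 74), (69, 10), (75, 24), (81, 74), (111, 5), (117, 57), (123, 111)] top 200.1
t 58.42 pos [ 0.4125 -0.2067  0.2845] psi 2.99 tilt 0.04 open 0.1 F [ 0.2 -0.4 -0.3] gf 0.0
 turn 1 rows az=-0.004; shift 6 rows [-0.819 -0.003 -0.126] (total mm [-295.    -1.1  -45.5])
 cand 0.79 [0.405 0.104 0.015] [398.9  88.7] 32.3 200.9 4.6
 cand 0.6 [0.185 0.297 0.008] [181.3 286.7] 28.4 152.6 10.5
```

View pics/end.png

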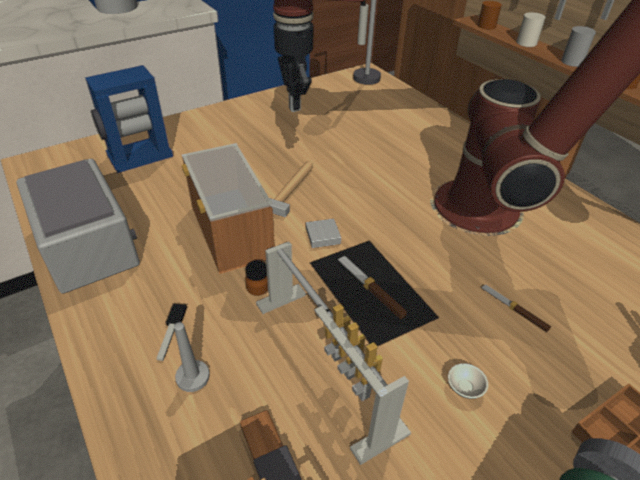

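The lid at (228,180) is shut, three carriers hang at (335–375,310–360), and the blade lies on the mat at (370,287). I'm handing in.

```bash
python3 -c "
from station import job
print(job.finish_job())"
```

```text
the job is handed in; nothing more can be done
None
```

The job is handed in: all three carriers in the case hang under the keeper past the mark, the lid is fully shut, and the blade lies on its mat. It took about 58 s of the 210 s allowed, and I did not touch the bystanders.

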